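Load the shop's display turntable with oak bookends

ROBOT

A 7-joint arm with a two-finger parallel gripper is mounted at the origin on the work surface. World frame = base frame: x ahead of the robot, y to its left, z up, the work surface at z = 0. Lengths are in m, angles in rad, forces in N, time in s.
With the tool pointing down it reaches from about 0.35 to 0.9 m from the base axis. Payload 7.2 kg.
Tool frame: the origin (TCP) lies at the very end of the fingers, on their centre line; the grasp point (between the pads) lies env.grip_depth behind it (env.grip_depth is the distance from the TCP to the grasp point, in m); z points along the fingers, y is the direction in which the jaws open and shut (so a half turn about z gives the same grasp; the last joint's range is limited). The gripper opens to 85 mm and grips with 20 to 120 N. Pads are 22 mm wide; open, the fingers measure 114 mm over their backs; the gripper's body (76 mm by 85 mm) begins 54 mm behind the grasp point. The pads swing forward as they close: fully open they stand 13 mm farther back than shut.
Start: joints at [1.233, 0.411, -0.013, 1.596, 0.006, 1.134, -0.082], TCP at [0.167, -0.602, 0.231] pointing down, gripper open.
Joint ranges: [-2.95, 2.95], [-0.29, 1.99], [-1.47, 1.44], [0.14, 2.54], [-1.03, 4.17], [0.13, 1.85], [-2.86, 2.86]. Speed limits (rad/s): [2.39, 2.39, 3.01, 3.01, 3.14, 3.14, 3.14].

INTERFACE

Orientations are given as a rotation vector (axis times angle).
In Python, from plant import observe, capture, order, env gives the robot as it stands.
- The arm moves only by the tool drive_tool, never from a script. Its argument "steps" is a list that holds one entry, the list of rows, each a list of 4 numbers: the shift along the world's x, y, z in mm, then the turn about the world's z in rad. A call has 1 to 20 rows; each row shifts and turns the pose as measured when the row begins; what a row does not reach is not made up. A row lasts 1/12 s, in which the tool goes at most 41.7 mm and 7.16 degrees, less where a joint would pass 70% of its speed; a pose out of reach is approached as far as the arm can. A call with a gripper value outside its range is refused whole. "fingers" is the closure, from -1 (fully open) to 1 (shut), set as the call begins (left out, the last holds). The fingers move at their own pace and stop on an object; "squeeze" is the grip in N (left out, the last holds). Time passes only in rows, so rows that do not move let the fingers close. It gives the time, the measured TCP pose, the force and the opening at its end, in the units of the state.
- observe(): the state, without advancing time (a new reading comes with each control period).
- capture(name): name is "scene" or "side" or "wrist"; returns a dict with "color" (384x512x3 uint8, blue, green, red), "depth" (384x512 float32, m along the optical axis (not along the pixel's ray), 0 where there is no reading), "vfov" (degrees; the focal length in pixels is half the picture's height over the tangent of half this angle, whatever the lens; pixels are square), "cx", "cy" (the principal point, pixels), "distortion" ([k1, k2, p1, p2, k3] as OpenCV has them; the pictures are not rectified), "extrinsics" (4x4, takes a point from world to camera coordinates); the wrist camera has in their place "mount" (4x4, takes a point from camera to tool coordinates, whose origin is the TCP and whose axes are the flange's). Camera axes: x right, y down, z forward; pixel columns grow to the right and rows downward; lengths in m; the calibration is good to about 2 mm. A picture is of the moment at which its call begins: read the wrist's pose just before it.
- order.sign_off(): hands the job in, once; it reports no verdict.
The state is a dict: "clock": time; "qpos": joint angles; "qd": joint speeds; "effort": joint torques, N m; "ee_pos": TCP position; "tool_rot": TCP orientation; "wrist_force": force on the tool from outside, world axes, zero at the start; "wrist_torque": the same for the moment, N m; "width": finger opening in m.
Only numpy, scipy, OpenCV 4.12 (cv2) and the standard library are available. Lean on these libraries where they do the work, as an engineer would, in place of code of your own. Each camera call takes 0.05 s, during which the arm holds its last target. There are 200 camera calls.

TASK

First click the roller lever switch to put the display turntable into loading mode: press the roller down just until it clicks, without pushing on into overtravel, and let it spring back up. Then pile every L-shaped oak bookend lying about on the counter flat in one tower in the middle of the turntable board, edges square to the board and flush, the lowest with the outer corner of its L towards the black dot on the board and each further one turned half round from the one below, so that the weight stays balanced. When the tower is complete and let go, click the switch again in the same careful way to hand the turntable back to its timer, and leave the other shop goods alone.

Things in the scene. Friction and masses are not known exactly. Their poses are not given: they have to be found in the camera images.
- turntable: Display turntable, fixed, standing still: white square board 180 x 180 mm, 18 mm thick, on a black drum of 148 mm diameter. The board's top is level, 45 mm above the counter. Origin: under its centre, at counter height. Its x and y axes run parallel to the board's edges, z up. A flat black dot, 18 mm across, marks the board's corner at -x -y, 72 mm from the middle along each axis.
- switch_box: Service switch, fixed to the counter: low grey box 84 x 44 x 26 mm with a black microswitch block on it and above that a steel lever with a white roller at its end. Nothing but the raised roller end reaches higher than 50 mm. Origin: centre of its underside; x runs along the box from the lever's hinge end to the roller end, z up.
- roller (a point): Centre of the white roller at the lever's free end: 14 mm diameter, 14 mm long, axis level and across the lever (the box's y). At rest it is about 57 mm above the counter, so the roller's top is at 64 mm. It is pushed straight down from above, sinking about 6 mm per 0.1 rad of the lever and moving about 2 mm outwards on the way.
- lever (a joint): Angle of the switch lever (60 mm from hinge to roller centre), rad: 0 at rest, held up by its spring; grows as the roller is pushed down. First yields at about 1.3 N; clicks at 0.13 (roller about 8 mm down, 2.6 N); working limit 0.21 (about 12.5 mm down, 3.3 N), beyond it is overtravel; blunt stop at 0.28. Let go, it springs back to 0.
- bookend1: Solid oak L-shaped bookend, 0.1 kg, lying flat; may be absent; all are alike. From above an L with two equal limbs, 90 mm along each outer edge, 36 mm wide, 24 mm high. Origin: centre of the enclosing 90 x 90 mm square, at half thickness. Limbs fill x -45..45, y -45..-9 mm and x -45..-9, y -45..45 mm; the empty quarter is at +x +y; z up as it starts, both faces alike.
- bookend1_corner (a point): Outer corner of this bookend's L, where its two long outer edges meet, at half thickness (x -45, y -45, z 0 mm in its frame).
- bookend2: Solid oak L-shaped bookend, 0.1 kg, lying flat; may be absent; all are alike. From above an L with two equal limbs, 90 mm along each outer edge, 36 mm wide, 24 mm high. Origin: centre of the enclosing 90 x 90 mm square, at half thickness. Limbs fill x -45..45, y -45..-9 mm and x -45..-9, y -45..45 mm; the empty quarter is at +x +y; z up as it starts, both faces alike.
- bookend2_corner (a point): Outer corner of this bookend's L, where its two long outer edges meet, at half thickness (x -45, y -45, z 0 mm in its frame).
- bookend3: Solid oak L-shaped bookend, 0.1 kg, lying flat; may be absent; all are alike. From above an L with two equal limbs, 90 mm along each outer edge, 36 mm wide, 24 mm high. Origin: centre of the enclosing 90 x 90 mm square, at half thickness. Limbs fill x -45..45, y -45..-9 mm and x -45..-9, y -45..45 mm; the empty quarter is at +x +y; z up as it starts, both faces alike.
- bookend3_corner (a point): Outer corner of this bookend's L, where its two long outer edges meet, at half thickness (x -45, y -45, z 0 mm in its frame).
- bookend4: Solid oak L-shaped bookend, 0.1 kg, lying flat; may be absent; all are alike. From above an L with two equal limbs, 90 mm along each outer edge, 36 mm wide, 24 mm high. Origin: centre of the enclosing 90 x 90 mm square, at half thickness. Limbs fill x -45..45, y -45..-9 mm and x -45..-9, y -45..45 mm; the empty quarter is at +x +y; z up as it starts, both faces alike.
- bookend4_corner (a point): Outer corner of this bookend's L, where its two long outer edges meet, at half thickness (x -45, y -45, z 0 mm in its frame).
- bookend5: Solid oak L-shaped bookend, 0.1 kg, lying flat; may be absent; all are alike. From above an L with two equal limbs, 90 mm along each outer edge, 36 mm wide, 24 mm high. Origin: centre of the enclosing 90 x 90 mm square, at half thickness. Limbs fill x -45..45, y -45..-9 mm and x -45..-9, y -45..45 mm; the empty quarter is at +x +y; z up as it starts, both faces alike.
- bookend5_corner (a point): Outer corner of this bookend's L, where its two long outer edges meet, at half thickness (x -45, y -45, z 0 mm in its frame).
- seat1 (a point): Point above the turntable where the outer corner (half thickness) of the bookend in layer 1 from below belongs: 45 mm from the board's middle along both its axes, towards the black dot, 57 mm above the counter. Used only if the tower gets that high.
- seat2 (a point): Point above the turntable where the outer corner (half thickness) of the bookend in layer 2 from below belongs: 45 mm from the board's middle along both its axes, away from the black dot, 81 mm above the counter. Used only if the tower gets that high.
- seat3 (a point): Point above the turntable where the outer corner (half thickness) of the bookend in layer 3 from below belongs: 45 mm from the board's middle along both its axes, towards the black dot, 105 mm above the counter. Used only if the tower gets that high.
- seat4 (a point): Point above the turntable where the outer corner (half thickness) of the bookend in layer 4 from below belongs: 45 mm from the board's middle along both its axes, away from the black dot, 129 mm above the counter. Used only if the tower gets that high.
- seat5 (a point): Point above the turntable where the outer corner (half thickness) of the bookend in layer 5 from below belongs: 45 mm from the board's middle along both its axes, towards the black dot, 153 mm above the counter. Used only if the tower gets that high.
- mug: White mug, 80 mm diameter, 90 mm high, shop goods that stay where they are. Origin: centre of its underside.
- candle_jar: Candle jar, 76 mm diameter, 80 mm high, shop goods that stay where they are. Origin: centre of its underside.
Things that resemble listed ones, but are neither listed nor needed, are in the scene too. Leave any turquoise or white look-alike of the bookend2 alone.

How it is judged:
On the way, in this order (a step that is already met when the one before it is completed fails the run):
1. the switch is clicked (lever beyond 0.13 rad) (value of joint lever above 0.13 rad), for 0.05 s.
2. the lever is let back up (below 0.04 rad) (value of joint lever below 0.04 rad), for 0.1 s.
3. all bookends present are piled on the board in alternating directions and let go (horizontal distance between each of bookend1, bookend2, bookend3, bookend4, bookend5 and turntable below 0.015 m and angle between the z axis of each of bookend1, bookend2, bookend3, bookend4, bookend5 and the z axis of turntable, either way round below 0.09 rad and linear speed of each of bookend1, bookend2, bookend3, bookend4, bookend5 below 0.02 m/s and contact force between each of bookend1, bookend2, bookend3, bookend4, bookend5 and the fingers below 0.1 N and (distance between bookend1_corner and seat1 below 0.018 m or distance between bookend1_corner and seat2 below 0.018 m or distance between bookend1_corner and seat3 below 0.018 m or distance between bookend1_corner and seat4 below 0.018 m or distance between bookend1_corner and seat5 below 0.018 m) and (distance between bookend2_corner and seat1 below 0.018 m or distance between bookend2_corner and seat2 below 0.018 m or distance between bookend2_corner and seat3 below 0.018 m or distance between bookend2_corner and seat4 below 0.018 m or distance between bookend2_corner and seat5 below 0.018 m) and (distance between bookend3_corner and seat1 below 0.018 m or distance between bookend3_corner and seat2 below 0.018 m or distance between bookend3_corner and seat3 below 0.018 m or distance between bookend3_corner and seat4 below 0.018 m or distance between bookend3_corner and seat5 below 0.018 m) and (distance between bookend4_corner and seat1 below 0.018 m or distance between bookend4_corner and seat2 below 0.018 m or distance between bookend4_corner and seat3 below 0.018 m or distance between bookend4_corner and seat4 below 0.018 m or distance between bookend4_corner and seat5 below 0.018 m) and (distance between bookend5_corner and seat1 below 0.018 m or distance between bookend5_corner and seat2 below 0.018 m or distance between bookend5_corner and seat3 below 0.018 m or distance between bookend5_corner and seat4 below 0.018 m or distance between bookend5_corner and seat5 below 0.018 m)), for 0.3 s.
4. the switch is clicked again (value of joint lever above 0.13 rad), for 0.05 s.
At the end, for the whole second after the job is handed in: Every bookend present lies flat and at rest in one tower, middle within 15 mm of the board's middle, outer corner within 18 mm of its layer's seat point, so towards the dot in the lowest layer and turned half round from layer to layer; released; lever back up (all of step 3 and value of joint lever below 0.04 rad); the robot touches nothing.
It fails at once if the robot pushes the switch into overtravel (lever beyond 0.21 rad) (value of joint lever above 0.21 rad and contact force between any of the fingers, the arm and lever above 0.1 N).
It fails at once if the other shop goods are moved by more than 30 mm (distance of any of mug, candle_jar from where it was at the start of the episode above 0.03 m).
Of bookend1, bookend2, bookend3, bookend4, bookend5 only 4 to 5 are there at a start; the rules pass over those that are not, and their reading is None.
At some moment in a run one of bookend1, bookend2, bookend3, bookend4, bookend5 may be knocked a few centimetres aside while the robot is not near it.
Once in a run the grip may slacken for a moment while it holds something.
It also fails if it takes over 210 s, if anything falls off the work surface, if the arm or the gripper's body presses on something with over 40 N, if the wrist force passes 120 N, or if a joint passes its speed limit or range.

## Working session

There is one attempt and no reset: what is moved stays moved. The work goes in short steps, Python scripts to look and compute and a tool call to move; the robot and the scene stay as the last step left them, time stands still between calls to the robot, and variables do not carry over. Pictures are saved under pics/ and viewed, about 12 in all and at most 16, crops included, and the job is handed in when it is done.

Besides the shell and the picture viewer there is one more tool, called after ">>>" as name([rows], argument=value, ...), one row to a line, values as JSON. drive_tool: Moves the arm, as the interface text tells. Its arguments: {"type":"object","properties":{"steps":{"type":"array"},"fingers":{"type":"number"},"squeeze":{"type":"number"}},"required":["steps"]}

```bash
ls; mkdir -p pics; python3 - <<'E'
from plant import observe,capture,env
import cv2,numpy as np
s=observe();print(s,env.grip_depth)
for n in("scene","side"):
    c=capture(n);cv2.imwrite(f"pics/{n}0.png",c["color"]);np.savez(f"{n}0.npz",**c)
    print(n,c["vfov"],c["cx"],c["cy"],c["distortion"],np.round(c["extrinsics"],3).tolist())
a=np.hstack([cv2.imread("pics/scene0.png")]);
E
```

```text
pics
{'clock': 0.0, 'qpos': array([ 1.23280746,  0.41190378, -0.01272343,  1.5970515 ,  0.0056427 ,
        1.13431364, -0.08217786]), 'qd': array([-0.00079688,  0.00087578,  0.00073035, -0.00073351, -0.00028984,
        0.00081681, -0.00031043]), 'effort': array([-7.19853233e-04, -6.00624490e+01,  6.81794118e-01, -2.99409574e+01,
        1.37023223e-02,  1.07945353e-02,  2.11140588e-05]), 'ee_pos': array([ 0.16639816, -0.60191911,  0.23044756]), 'tool_rot': array([-3.11145297e+00, -4.22401563e-01,  5.79283804e-04]), 'wrist_force': array([-0.22537349, -0.20595193,  0.45487457]), 'wrist_torque': array([-0.00165941, -0.017439  , -0.00509765]), 'width': 0.08547756744921006} 0.0187
scene 52.31992986893441 258.67461402222733 195.11439771761079 [-0.0794776  0.         0.         0.         0.       ] [[0.698, 0.716, -0.015, -0.346], [0.547, -0.547, -0.634, -0.25], [-0.462, 0.434, -0.773, 1.658], [0.0, 0.0, 0.0, 1.0]]
side 43.66132313888619 255.0652337543415 201.11916255455952 [-0.16555988  0.          0.          0.          0.        ] [[-0.893, -0.451, -0.006, 0.478], [-0.331, 0.664, -0.671, 0.284], [0.306, -0.597, -0.742, 1.435], [0.0, 0.0, 0.0, 1.0]]
```

View pics/scene0.png

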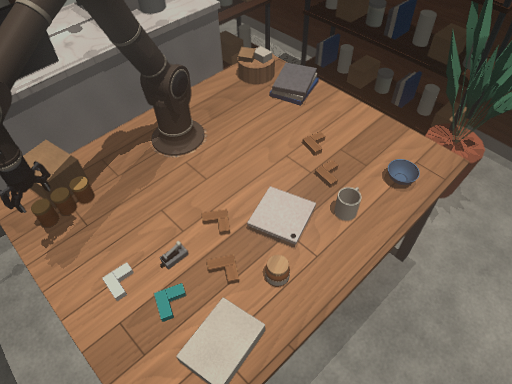

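View pics/side0.png

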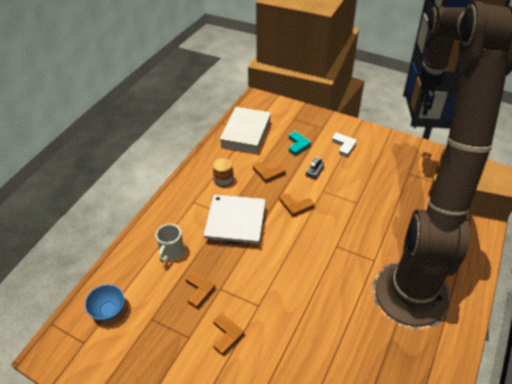

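Four oak bookends are visible: scene (315,143), (327,174), (217,221) and (224,268). The turntable is at (282,215) with its dot at (293,236), and the switch at (174,255). The turquoise and white L shapes are look-alikes. Next I'll build a height map from depth.

```bash
cat > h.py <<'E'
import numpy as np,cv2
def K(c):
    f=c["color"].shape[0]/2/np.tan(np.radians(float(c["vfov"]))/2)
    return np.array([[f,0,float(c["cx"])],[0,f,float(c["cy"])],[0,0,1]])
def rays(c,uv):
    n=cv2.undistortPoints(np.float64(uv).reshape(-1,1,2),K(c),np.float64(c["distortion"])).reshape(-1,2)
    return np.c_[n,np.ones(len(n))]
def cam2world(c,tool=None):
    if tool is None: return np.linalg.inv(c["extrinsics"])
    T=np.eye(4);T[:3,:3]=cv2.Rodrigues(np.float64(tool["tool_rot"]))[0];T[:3,3]=tool["ee_pos"]
    return T@c["mount"]
def cloud(c,T):
    h,w=c["depth"].shape
    uv=np.stack(np.meshgrid(np.arange(w),np.arange(h)),-1).reshape(-1,2)
    p=rays(c,uv)*c["depth"].reshape(-1,1)
    return (p@T[:3,:3].T+T[:3,3]).reshape(h,w,3)
def onplane(c,T,uv,z):
    d=rays(c,uv)@T[:3,:3].T;o=T[:3,3]
    return o+d*((z-o[2])/d[:,2:3])
E
python3 - <<'E'
from h import *
x0,x1,y0,y1,r=-0.1,1.1,-0.9,0.7,0.0025  # image: rows=x, cols=y
out=[]
for n in("scene","side"):
    c=dict(np.load(n+"0.npz"));P=cloud(c,cam2world(c))
    ok=(c["depth"]>0)
    z=P[...,2]
    q=P[ok]; t=q[(abs(q[:,2])<.015)&(q[:,0]>.2)&(q[:,0]<.8)&(abs(q[:,1])<.5)];print(n,"table z",np.median(t[:,2]),t[:,2].std())
    m=(ok&(z>.013)&(z<.035)).astype(np.uint8)
    k,l,st,ce=cv2.connectedComponentsWithStats(m)
    for i in range(1,k):
        s=l==i
        if st[i,4]<60:continue
        w=P[s];print(n,st[i,:5],ce[i].round(),w.mean(0).round(3),np.ptp(w,0).round(3),c["color"][s].mean(0).round())
E
```

```text
scene table z -0.0005024206016663868 0.002824486102103568
scene [337   0  32  10 114] [351.   5.] [-0.201  1.488  0.024] [0.133 0.179 0.022] [35. 45. 56.]
scene [417   0  52  20 193] [444.   9.] [0.23  1.879 0.023] [0.349 0.044 0.022] [27. 35. 49.]
scene [387  15  26  12  84] [398.  21.] [0.125 1.51  0.024] [0.092 0.168 0.022] [46. 41. 37.]
scene [416  26  16   9  63] [423.  31.] [0.286 1.517 0.024] [0.089 0.064 0.022] [61. 66. 69.]
scene [163  28  57  29 227] [192.  42.] [-0.549  0.507  0.024] [0.025 0.389 0.022] [83. 87. 91.]
scene [432  40  18  11  74] [440.  45.] [0.431 1.451 0.023] [0.107 0.024 0.022] [34. 44. 54.]
scene [  8  68 130  67 585] [ 70. 101.] [-0.549 -0.213  0.024] [0.03  0.676 0.022] [81. 85. 90.]
scene [238  68  37  14 133] [256.  77.] [-0.048  0.513  0.024] [0.142 0.159 0.022] [47. 62. 81.]
scene [306  76  13  19  61] [313.  84.] [0.183 0.665 0.023] [0.054 0.138 0.022] [87. 69. 64.]
scene [269  90  37  13 145] [287.  96.] [0.164 0.507 0.024] [0.155 0.104 0.022] [67. 68. 74.]
scene [154 122  47  29 378] [177. 140.] [ 0.039 -0.025  0.02 ] [0.197 0.202 0.022] [52. 62
[... 2275 characters left out ...]
.119 0.092 0.02 ] [ 41. 109. 179.]
side [469 206  42  14 182] [489. 212.] [-0.173 -0.428  0.024] [0.145 0.037 0.022] [26. 45. 64.]
side [162 234  16   8  63] [170. 238.] [0.768 0.159 0.024] [0.038 0.035 0.021] [81. 94. 96.]
side [162 243  22  20 116] [172. 254.] [0.724 0.212 0.025] [0.052 0.097 0.021] [ 82.  98. 103.]
side [377 264  70  60 970] [407. 301.] [0.006 0.043 0.019] [0.213 0.185 0.022] [44. 57. 71.]
side [185 270  31  37 560] [199. 288.] [0.584 0.279 0.023] [0.094 0.101 0.018] [ 42. 112. 183.]
side [ 89 289  33  29 395] [103. 300.] [0.819 0.449 0.023] [0.096 0.101 0.022] [127.  93.  52.]
side [213 313  32  42 673] [227. 333.] [0.438 0.372 0.024] [0.097 0.109 0.02 ] [ 43. 114. 187.]
```

```bash
cat >> h.py <<'E'
def Lpose(xy):
    "centre of the enclosing square and angle of the direction centre->outer corner, from top-face points"
    r=cv2.minAreaRect(np.float32(xy*1000));c=np.array(r[0])/1000
    box=cv2.boxPoints(r)/1000
    # the empty quarter: box corner with fewest points nearby
    n=[(np.linalg.norm(xy-b,axis=1)<.03).sum() for b in box]
    e=box[int(np.argmin(n))]
    d=c-e
    return c,np.arctan2(d[1],d[0]),np.array(r[1]),n
E
python3 - <<'E'
from h import *
G=dict(A=(.442,.368),B=(.589,.275),C=(.463,-.166),D=(.618,-.27))
for n in("scene","side"):
    c=dict(np.load(n+"0.npz"));P=cloud(c,cam2world(c)).reshape(-1,3);P=P[c["depth"].ravel()>0]
    for k,g in G.items():
        q=P[(np.linalg.norm(P[:,:2]-g,axis=1)<.085)&(P[:,2]>.02)&(P[:,2]<.03)]
        cc,a,sz,nn=Lpose(q[:,:2]);print(n,k,cc.round(4),np.degrees(a).round(1),sz.round(),nn)
    q=P[(np.linalg.norm(P[:,:2]-(.62,.0),axis=1)<.2)&(P[:,2]>.040)&(P[:,2]<.05)]
    r=cv2.minAreaRect(np.float32(q[:,:2]*1000));print("table",r,np.median(q[:,2]))
    q=P[(np.linalg.norm(P[:,:2]-(.475,-.355),axis=1)<.08)&(P[:,2]>.02)]
    for lo,hi in((.02,.028),(.03,.047),(.05,.075)):
        w=q[(q[:,2]>lo)&(q[:,2]<hi)];print("sw",lo,len(w),w.mean(0).round(4),w.max(0).round(3),cv2.minAreaRect(np.float32(w[:,:2]*1000)))
c=dict(np.load("scene0.npz"));T=cam2world(c);print("dot",onplane(c,T,[(293,236)],.045))
cv2.imwrite("pics/sw.png",cv2.resize(c["color"][225:285,140:210],None,fx=8,fy=8,interpolation=3))
E
```

```text
scene A [0.455  0.3742] -147.3 [94. 91.] [np.int64(20), np.int64(31), np.int64(0), np.int64(23)]
scene B [0.6023 0.2826] -141.8 [95. 92.] [np.int64(28), np.int64(34), np.int64(0), np.int64(26)]
scene C [ 0.4684 -0.1818] 100.5 [89. 91.] [np.int64(41), np.int64(0), np.int64(39), np.int64(40)]
scene D [ 0.6231 -0.2854] 104.0 [90. 92.] [np.int64(52), np.int64(0), np.int64(68), np.int64(57)]
table ((652.6843872070312, 25.515487670898438), (275.1395568847656, 213.38177490234375), 21.27215003967285) 0.04396425988638941
sw 0.02 131 [ 0.4823 -0.36    0.0249] [ 0.495 -0.32   0.028] ((471.51416015625, -366.8379211425781), (93.42422485351562, 46.35300827026367), 88.56690216064453)
sw 0.03 102 [ 0.4769 -0.3756  0.0379] [ 0.494 -0.328  0.047] ((482.4325866699219, -366.31512451171875), (77.41022491455078, 28.998254776000977), 78.72493743896484)
sw 0.05 48 [ 0.4732 -0.344   0.0582] [ 0.481 -0.326  0.068] ((470.6725158691406, -346.1101989746094), (39.340354919433594, 17.881193161010742), 82.62040710449219)
side A [0.4511 0.3764] -149.9 [94. 92.] [np.int64(72), np.int64(67), np.int64(0), np.int64(79)]
[... 251 characters left out ...]
p.int64(0), np.int64(31), np.int64(32)]
table ((663.7942504882812, -16.066314697265625), (273.879150390625, 330.7586364746094), 19.35878562927246) 0.04415067087691593
sw 0.02 108 [ 0.4671 -0.3489  0.0245] [ 0.492 -0.316  0.028] ((469.47027587890625, -358.7645568847656), (85.71430969238281, 45.563507080078125), 88.43635559082031)
sw 0.03 52 [ 0.4672 -0.3713  0.038 ] [ 0.485 -0.315  0.047] ((466.94390869140625, -359.9423522949219), (89.38471984863281, 35.468685150146484), 89.35736083984375)
sw 0.05 27 [ 0.4702 -0.3416  0.0579] [ 0.477 -0.325  0.066] ((470.4126281738281, -347.2835388183594), (13.694450378417969, 44.417850494384766), 1.118983507156372)
dot [[ 0.7066062  -0.04734281  0.045     ]]
```

View pics/sw.png

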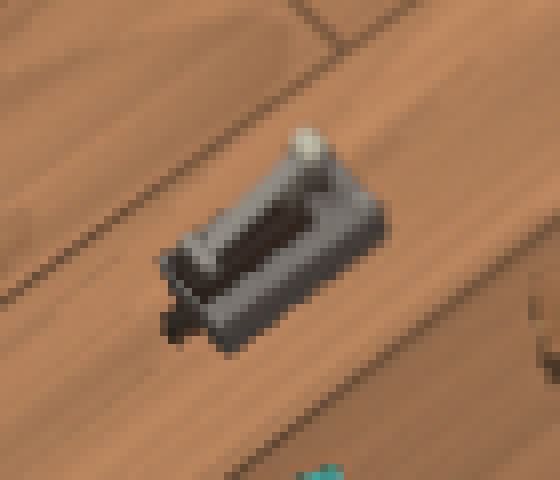

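The roller is the white spot at scene pixel (178.5,243), world ≈(0.470,-0.33). The box's x axis runs along world +y. I'll move above it with the fingers shut.

>>> drive_tool([
  [[20, 17, 0, 0], [20, 17, 0, 0], [20, 17, 0, 0], [20, 17, 0, 0], [20, 17, 0, 0], [20, 17, 0, 0], [20, 17, 0, 0], [20, 17, 0, 0], [20, 17, 0, 0], [20, 17, 0, 0], [20, 17, 0, 0], [20, 17, 0, 0], [20, 17, 0, 0], [20, 17, 0, 0], [20, 17, 0, 0], [0, 0, 0, 0]],
], fingers=1, squeeze=40)

```text
clock: 1.43
ee_pos: [0.4717, -0.3301, 0.2238]
tool_rot: [-3.102, -0.41, 0.013]
wrist_force: [1.1, -0.3, -0.2]
width: -0.0001
```

```bash
cat > look.py <<'E'
import sys;from plant import *;from h import *
def look(name):
    s=observe();c=capture("wrist");T=cam2world(c,s);P=cloud(c,T)
    cv2.imwrite(f"pics/{name}.png",c["color"]);R=T0=cv2.Rodrigues(s["tool_rot"])[0]
    print("t",round(float(s["clock"]),2),"tcp",s["ee_pos"].round(4),"yawx",np.degrees(np.arctan2(R[1,0],R[0,0])).round(1),"w",round(float(s["width"]),4),"F",s["wrist_force"].round(2))
    return s,c,T,P
E
python3 - <<'E'
from look import *
s,c,T,P=look("w1");print(c["mount"].round(3).tolist(),c["vfov"],c["distortion"],T[:3,3].round(3))
q=P.reshape(-1,3)[c["depth"].ravel()>0]
q=q[(np.linalg.norm(q[:,:2]-(.475,-.355),axis=1)<.09)&(q[:,2]<.09)]
for lo,hi in((.022,.029),(.055,.07)):
    w=q[(q[:,2]>lo)&(q[:,2]<hi)];print(lo,len(w),w.mean(0).round(4),cv2.minAreaRect(np.float32(w[:,:2]*1000)))
E
```

```text
t 1.43 tcp [ 0.4717 -0.3301  0.2238] yawx 15.0 w -0.0001 F [ 1.08 -0.32 -0.18]
[[0.001, -0.951, -0.309, 0.079], [1.0, 0.001, -0.0, -0.0], [0.0, -0.309, 0.951, -0.142], [0.0, 0.0, 0.0, 1.0]] 59.66848391417314 [-0.03463195  0.          0.          0.          0.        ] [ 0.55  -0.311  0.365]
0.022 1703 [ 0.4755 -0.3572  0.0255] ((471.013427734375, -363.4317626953125), (82.94620513916016, 44.37538146972656), 88.499267578125)
0.055 307 [ 0.4723 -0.338   0.0607] ((469.95953369140625, -340.3196105957031), (25.582435607910156, 17.385610580444336), 69.77023315429688)
```

View pics/w1.png

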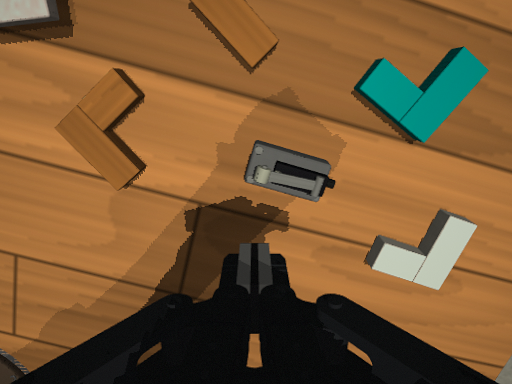

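The wrist view is clear: roller at (262,175), bookend C at (105,128), switch box at (290,172).

```bash
cat >> look.py <<'E'
def bookend(c,T,P,g,zt=.024,rad=.09):
    q=P.reshape(-1,3)[c["depth"].ravel()>0]
    q=q[(np.linalg.norm(q[:,:2]-g,axis=1)<rad)&(abs(q[:,2]-zt)<.005)]
    cc,a,sz,nn=Lpose(q[:,:2]);print("L",cc.round(4),"corner dir",np.degrees(a).round(1),sz.round(),[int(i) for i in nn],"z",np.median(q[:,2]).round(4))
    return cc,a
E
python3 - <<'E'
from look import *
s,c,T,P=look("w2")
m=cv2.inRange(c["color"],(130,150,150),(255,255,255));m[:,:245]=0;m[:,285:]=0;m[:150]=0;m[195:]=0
ys,xs=np.nonzero(m);print(len(xs),xs.mean(),ys.mean(),onplane(c,T,[(xs.mean(),ys.mean())],.061),P[m>0].mean(0),P[m>0].max(0))
bookend(c,T,P,(.463,-.18));bookend(c,T,P,(.621,-.284))
E
```

```text
t 1.48 tcp [ 0.4697 -0.3321  0.2236] yawx 15.0 w 0.0003 F [ 0.09 -0.14  0.09]
90 260.5777777777778 172.72222222222223 [[ 0.47107003 -0.33579824  0.061     ]] [ 0.47172995 -0.3355983   0.06365268] [ 0.47794601 -0.33232302  0.065385  ]
L [ 0.466  -0.1802] corner dir 100.8 [90. 91.] [571, 0, 753, 613] z 0.0236
L [ 0.5975 -0.2767] corner dir -145.8 [78. 36.] [855, 832, 145, 479] z 0.0236
```

>>> drive_tool([
  [[0.5, -1, -18, 0], [0.5, -1, -18, 0], [0, 0, -18, 0], [0, 0, -18, 0], [0, 0, -18, 0], [0, 0, -18, 0], [0, 0, -18, 0], [0, 0, -10, 0], [0, 0, 0, 0]],
])

```text
clock: 2.28
ee_pos: [0.4585, -0.3473, 0.0822]
tool_rot: [-3.113, -0.38, 0.025]
wrist_force: [-1.1, 1.1, -0.5]
width: -0.0
```

>>> drive_tool([
  [[6, 6, 0, 0], [6, 6, 0, 0], [0, 0, 0, 0], [0, 0, 0, 0]],
])

```text
clock: 2.62
ee_pos: [0.4714, -0.3362, 0.0843]
tool_rot: [-3.116, -0.375, 0.024]
wrist_force: [0.3, 0.1, 0.7]
width: 0.0002
```

```bash
python3 -c "
from plant import *
print(observe())"
```

```text
{'clock': 2.6167, 'qpos': array([ 0.64598637,  0.51128335, -0.15221359,  1.83179847,  0.11024729,
        0.82074642, -0.89434391]), 'qd': array([-0.01894833, -0.01062158, -0.01242469, -0.01572582, -0.00785928,
        0.0059877 , -0.00805352]), 'effort': array([-4.45206603e-01, -5.99817932e+01, -1.78376589e+00, -2.36166787e+01,
       -4.24853561e-02,  4.78887395e-02, -5.85446286e-02]), 'ee_pos': array([ 0.47136797, -0.33619312,  0.08427475]), 'tool_rot': array([-3.11566382, -0.37549119,  0.0238517 ]), 'wrist_force': array([0.34468762, 0.13684383, 0.71375301]), 'wrist_torque': array([-0.04558069, -0.00793489, -0.00807459]), 'width': 0.00015284011211388966}
```

>>> drive_tool([
  [[0, 1, -5, 0], [0, 0, -5, 0], [0, 0, -5, 0], [0, 0, 0, 0], [0, 0, 0, 0]],
])

```text
clock: 3.03
ee_pos: [0.4731, -0.3352, 0.0701]
tool_rot: [-3.118, -0.378, 0.019]
wrist_force: [0.0, 0.3, 0.3]
width: 0.0002
```

>>> drive_tool([
  [[-1, 0, -4, 0], [0, 0, -4, 0], [0, 0, -2, 0], [0, 0, 0, 0], [0, 0, 0, 0]],
])

```text
clock: 3.45
ee_pos: [0.4723, -0.3348, 0.0592]
tool_rot: [-3.118, -0.378, 0.018]
wrist_force: [-0.7, 0.6, 1.8]
width: -0.0002
```

>>> drive_tool([
  [[0, 0, -3, 0], [0, 0, -2, 0], [0, 0, 0, 0], [0, 0, 0, 0]],
])

```text
clock: 3.78
ee_pos: [0.4726, -0.3343, 0.0542]
tool_rot: [-3.117, -0.379, 0.017]
wrist_force: [-0.5, 1.9, 3.1]
width: 0.0002
```

>>> drive_tool([
  [[0, 0, 10, 0], [0, 0, 20, 0], [0, 0, 20, 0], [7, 18, 20, 0], [7, 18, 20, 0], [7, 18, 20, 0], [7, 18, 20, 0], [7, 18, 20, 0], [7, 18, 20, 0], [7, 18, 20, 0], [7, 18, 20, 0], [7, 18, 20, 0], [7, 18, 20, 0], [7, 18, 20, 0], [7, 18, 0, 0], [7, 18, 0, 0], [7, 18, 0, 0], [0, 0, 0, 0], [0, 0, 0, 0]],
], fingers=-1)

```text
clock: 5.37
ee_pos: [0.5664, -0.0764, 0.3511]
tool_rot: [3.114, 0.361, -0.006]
wrist_force: [0.4, -0.2, 0.1]
width: 0.0852
```

```bash
python3 - <<'E'
from look import *
s,c,T,P=look("w3")
z=P[...,2];m=((abs(z-.045)<.006)&(c["depth"]>0)).astype(np.uint8)
m=cv2.morphologyEx(m,cv2.MORPH_OPEN,np.ones((7,7)))
k,l,st,ce=cv2.connectedComponentsWithStats(m);i=1+st[1:,4].argmax();q=P[l==i]
print(st[i],cv2.minAreaRect(np.float32(q[:,:2]*1000)),q.mean(0),np.median(q[:,2]))
d=(l==i)&(c["color"].max(2)<70);print("dot",d.sum(),P[d].mean(0))
bookend(c,T,P,(.463,-.18));bookend(c,T,P,(.621,-.284));bookend(c,T,P,(.598,.284))
E
```

```text
t 5.37 tcp [ 0.5664 -0.0764  0.3511] yawx 13.2 w 0.0852 F [ 0.36 -0.22  0.05]
[  124    16   157   157 19640] ((612.407958984375, -2.381256103515625), (180.1337890625, 180.84083557128906), 19.539024353027344) [ 0.61743492 -0.00110508  0.04461378] 0.044610302491991716
dot 169 [ 0.69967344 -0.04744183  0.04510898]
L [ 0.4658 -0.1798] corner dir 101.4 [90. 90.] [251, 0, 313, 274] z 0.0235
L [ 0.624  -0.2852] corner dir 103.9 [91. 90.] [304, 0, 379, 360] z 0.0235
L [0.5953 0.2572] corner dir -32.2 [38. 91.] [397, 451, 405, 307] z 0.0236
```

View pics/w3.png

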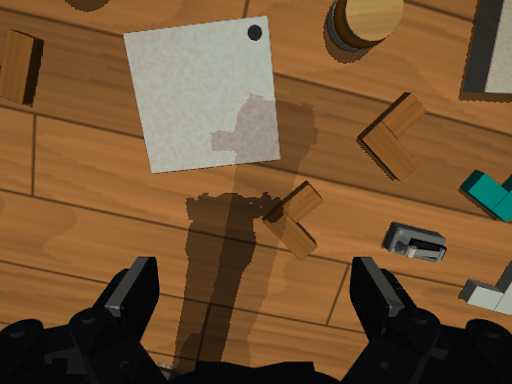

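The board centre is (0.6124,-0.0024) with edges at 19.5°. The dot at pixel (254,32) is at about -26° from the centre. Bookend C is at (293,218) and D at (390,140). I'll put C down as layer 1, so I'm turning above it now.

>>> drive_tool([
  [[-4, -4.4, -10, 0.116], [-4, -4.4, -10, 0.116], [-4, -4.4, -10, 0.116], [-4, -4.4, -10, 0.116], [-4, -4.4, -10, 0.116], [-4, -4.4, -10, 0.116], [-4, -4.4, -10, 0.116], [-4, -4.4, -10, 0.116], [-4, -4.4, -10, 0.116], [-4, -4.4, -10, 0.116], [-4, -4.4, -10, 0.116], [-4, -4.4, -10, 0.116], [-4, -4.4, -10, 0.116], [-4, -4.4, -10, 0.116], [-4, -4.4, -10, 0.116], [-4, -4.4, -10, 0.116], [-4, -4.4, -10, 0.116], [-4, -4.4, -10, 0.116], [-4, -4.4, -10, 0.116], [-4, -4.4, -10, 0.116]],
])

```text
clock: 7.08
ee_pos: [0.471, -0.1959, 0.1463]
tool_rot: [0.795, 3.027, -0.001]
wrist_force: [0.4, -0.5, 0.7]
width: 0.0856
```

```bash
cat >> look.py <<'E'
def rel(s,xy,yaw,z):
    R=cv2.Rodrigues(s["tool_rot"])[0];y=np.arctan2(R[1,0],R[0,0])
    d=(np.radians(yaw)-y+np.pi)%(2*np.pi)-np.pi
    print("go mm",((np.array([*xy,z])-s["ee_pos"])*1000).round(1),"turn",round(d,3),"tilt deg",np.degrees(np.arccos(-R[2,2])).round(2),"q7",round(float(s["qpos"][6]),2))
def grip(s,cc,a,limb,half,z=.004,off=.008):
    "limb 1 or 2; half 0/1 adds pi"
    th=a+np.radians(135);l=np.array([off,-.027] if limb==1 else [-.027,off])
    R=np.array([[np.cos(th),-np.sin(th)],[np.sin(th),np.cos(th)]])
    g=cc+R@l;rel(s,g,np.degrees(th)+(0 if limb==1 else -90)+180*half,z);return g
E
python3 - <<'E'
from look import *
s,c,T,P=look("w4")
cc,a=bookend(c,T,P,(.466,-.18));print(grip(s,cc,a,2,0))
E
```

```text
t 7.08 tcp [ 0.471  -0.1959  0.1463] yawx 150.6 w 0.0856 F [ 0.37 -0.45  0.68]
L [ 0.4656 -0.18  ] corner dir 100.4 [90. 90.] [1170, 0, 871, 1117] z 0.0236
go mm [  16.6   33.5 -142.3] turn -0.091 tilt deg 0.66 q7 1.11
[ 0.48755608 -0.16233289]
```

>>> drive_tool([
  [[6, 11, -5, -0.045], [6, 11, -10, -0.045], [4, 10, -15, 0], [0, 0, -15, 0], [0, 0, -15, 0], [0, 0, -15, 0], [0, 0, -15, 0], [0, 0, 0, 0], [0, 0, 0, 0]],
])

```text
clock: 7.88
ee_pos: [0.4818, -0.1749, 0.0531]
tool_rot: [0.99, 2.973, -0.013]
wrist_force: [-0.5, -1.5, 0.1]
width: 0.0853
```

```bash
cat > go.py <<'E'
import sys
from look import *
v=[float(x) for x in sys.argv[1:]]  # x y yaw z (m,deg)
rel(observe(),v[:2],v[2],v[3])
E
python3 go.py .4876 -.1623 145.4 .003
```

```text
go mm [  5.8  12.6 -50.1] turn 0.039 tilt deg 0.66 q7 0.83
```

>>> drive_tool([
  [[6, 12, 0, 0.04], [1, 2, -10, 0], [1, 2, -13, 0], [0, 1, -13, 0], [0, 1, -13, 0], [0, 0, 0, 0], [0, 0, 0, 0]],
])

```text
clock: 8.47
ee_pos: [0.4934, -0.1562, 0.0037]
tool_rot: [0.931, 2.985, -0.014]
wrist_force: [0.2, 0.2, -0.8]
width: 0.0855
```

```bash
python3 go.py .4876 -.1623 145.4 .003
```

```text
go mm [-5.8 -6.1 -0.7] turn 0.0 tilt deg 0.99 q7 0.75
```

>>> drive_tool([
  [[-5, -5, 0, 0], [0, 0, 0, 0], [0, 0, 0, 0]],
])

```text
clock: 8.72
ee_pos: [0.4883, -0.1615, 0.0043]
tool_rot: [0.93, 2.985, -0.014]
wrist_force: [0.1, -0.1, 0.7]
width: 0.0854
```

>>> drive_tool([
  [[0, 0, 0, 0], [0, 0, 0, 0], [0, 0, 0, 0], [0, 0, 0, 0], [0, 0, 0, 0], [0, 0, 0, 0], [0, 0, 0, 0], [0, 0, 0, 0]],
], fingers=1, squeeze=60)

```text
clock: 9.38
ee_pos: [0.4893, -0.1627, 0.0064]
tool_rot: [0.932, 2.981, -0.015]
wrist_force: [-0.1, 0.1, -0.8]
width: 0.0348
```

```bash
python3 go.py .4876 -.1623 145.4 .003
```

```text
go mm [-1.7  0.4 -3.4] turn 0.002 tilt deg 1.21 q7 0.77
```

>>> drive_tool([
  [[0, 0, 15, 0], [0, 0, 20, 0], [0, 0, 20, -0.116], [7, 7, 20, -0.116], [7, 7, 20, -0.116], [7, 7, 20, -0.116], [7, 7, 10, -0.116], [7, 7, 0, -0.116], [7, 7, 0, -0.116], [7, 7, 0, -0.116], [7, 7, 0, -0.116], [7, 7, 0, -0.116], [7, 7, 0, -0.116], [7, 7, 0, -0.116], [7, 7, 0, -0.116], [7, 7, 0, -0.116], [7, 7, 0, -0.116], [7, 7, 0, -0.116], [7, 7, 0, -0.116], [7, 7, 0, -0.116]],
])

```text
clock: 11.05
ee_pos: [0.6061, -0.0375, 0.1327]
tool_rot: [-3.091, -0.542, 0.025]
wrist_force: [-1.0, -0.3, -0.8]
width: 0.0348
```

>>> drive_tool([
  [[0, 0, 0, -0.116], [0, 0, 0, -0.05], [0, 0, 0, 0]],
])

```text
clock: 11.3
ee_pos: [0.6068, -0.0337, 0.1312]
tool_rot: [-3.125, -0.267, 0.026]
wrist_force: [-0.3, 0.2, -0.6]
width: 0.0346
```

```bash
python3 - <<'E'
from look import *
s,c,T,P=look("w5");rel(s,(.6123,-.0311),19.5,.051)
zt=s["ee_pos"][2]-.0064+.024
cc,a=bookend(c,T,P,s["ee_pos"][:2],zt,.12)
E
```

```text
t 11.3 tcp [ 0.6068 -0.0337  0.1312] yawx 9.8 w 0.0346 F [-0.31  0.16 -0.62]
go mm [  5.5   2.6 -80.2] turn 0.17 tilt deg 1.01 q7 -1.44
L [ 0.6122 -0.0119] corner dir -38.3 [ 91. 103.] [0, 1152, 2099, 4332] z 0.1487
```

View pics/w5.png

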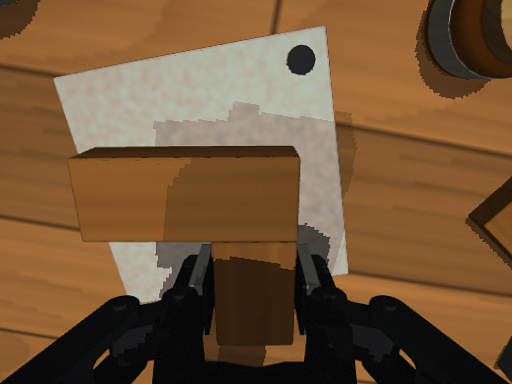

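The held L is level, its far limb spanning (70–300,150–240), with the outer corner at (298,150) towards the dot. I'll filter out the fingers and measure the hold.

```bash
cat >> look.py <<'E'
def held(s,c,T,P,lo=.012,hi=.030):
    "far limb of the held bookend -> local-frame grip (limb-independent): TCP minus box"
    R=cv2.Rodrigues(s["tool_rot"])[0]
    q=(P-s["ee_pos"])@R  # tool coords
    hsv=cv2.cvtColor(c["color"],cv2.COLOR_BGR2HSV)
    m=(c["depth"]>0)&(q[...,2]<-lo)&(q[...,2]>-hi)&(q[...,0]>.012)&(hsv[...,1]>100)&(np.abs(q[...,1])<.1)
    m=cv2.morphologyEx(m.astype(np.uint8),cv2.MORPH_OPEN,np.ones((5,5)))
    k,l,st,ce=cv2.connectedComponentsWithStats(m);i=1+st[1:,4].argmax();w=q[l==i]
    z=np.median(w[:,2]);top=w[abs(w[:,2]-z)<.003]
    r=cv2.minAreaRect(np.float32(top[:,:2]*1000));print("tool-frame far limb",np.round(r[0],1),np.round(r[1],1),round(r[2],1),"top z",z.round(4),"x",np.percentile(top[:,0],[1,99]).round(4),"y",np.percentile(top[:,1],[1,99]).round(4))
E
python3 - <<'E'
from look import *
s,c,T,P=look("w5b");held(s,c,T,P)
E
```

```text
t 11.35 tcp [ 0.6066 -0.0338  0.1312] yawx 9.9 w 0.0347 F [ 0.36 -0.02 -0.36]
tool-frame far limb [ 33.2 -27.5] [90.  42.5] 89.9 top z -0.0179 x [0.0136 0.0539] y [-0.0708  0.0164]
```

>>> drive_tool([
  [[3, 1, -10, 0.09], [3, 1, -15, 0.08], [1, 1, -15, 0], [1, 1, -13, 0], [0, 0, 0, 0], [0, 0, 0, 0]],
])

```text
clock: 11.9
ee_pos: [0.6146, -0.0314, 0.0769]
tool_rot: [-3.086, -0.565, 0.025]
wrist_force: [-0.1, 0.4, 0.5]
width: 0.0351
```

```bash
python3 go.py .6127 -.0314 19.5 .0515
```

```text
go mm [ -1.9  -0.  -25.4] turn -0.022 tilt deg 0.95 q7 -1.28
```

>>> drive_tool([
  [[-2, 0, -8, -0.02], [0, 0, -9, 0], [0, 0, -7, 0], [0, 0, 0, 0], [0, 0, 0, 0]],
])

```text
clock: 12.32
ee_pos: [0.6129, -0.0321, 0.0521]
tool_rot: [-3.093, -0.53, 0.023]
wrist_force: [0.5, 0.9, -1.2]
width: 0.0345
```

```bash
python3 go.py .6127 -.0314 19.5 .0515
```

```text
go mm [-0.2  0.7 -0.6] turn 0.001 tilt deg 0.85 q7 -1.31
```

Good; I'll release, then rise and look.

>>> drive_tool([
  [[0, 0, -0.7, 0], [0, 0, 0, 0], [0, 0, 0, 0], [0, 0, 0, 0], [0, 0, 0, 0], [0, 0, 0, 0]],
], fingers=-0.4)

```text
clock: 12.82
ee_pos: [0.6145, -0.032, 0.0533]
tool_rot: [-3.094, -0.53, 0.017]
wrist_force: [-0.7, -0.2, 0.8]
width: 0.0598
```

>>> drive_tool([
  [[0, 0, 8, 0], [0, 0, 15, 0], [0, 0, 20, 0], [0, -5, 30, 0], [-3, -13, 30, -0.07], [-3, -13, 30, -0.07], [-3, -13, 30, -0.07], [-3, -13, 20, -0.07], [0, -13, 10, -0.07], [0, -13, 0, -0.07], [0, -13, 0, -0.07], [0, -13, 0, -0.07], [0, -13, 0, -0.07], [0, -13, 0, -0.07], [0, -13, 0, -0.07], [0, -13, 0, -0.06], [0, 0, 0, 0]],
], fingers=-1)

```text
clock: 14.23
ee_pos: [0.5987, -0.1982, 0.2708]
tool_rot: [-3.022, 0.815, -0.011]
wrist_force: [-0.6, -1.0, 0.2]
width: 0.0855
```

```bash
python3 - <<'E'
from look import *
s,c,T,P=look("w6")
bookend(c,T,P,(.612,-.002),.069)
cc,a=bookend(c,T,P,(.624,-.285));print(grip(s,cc,a,2,0))
E
```

```text
t 14.23 tcp [ 0.5987 -0.1982  0.2708] yawx -30.2 w 0.0855 F [-0.56 -1.01  0.21]
L [ 0.6122 -0.0035] corner dir -25.6 [90. 91.] [0, 531, 566, 435] z 0.0687
L [ 0.6238 -0.2851] corner dir 103.7 [91. 90.] [520, 0, 622, 537] z 0.0236
go mm [  46.   -68.  -266.8] turn 3.121 tilt deg 0.77 q7 -1.79
[ 0.64466565 -0.26618783]
```

View pics/w6.png

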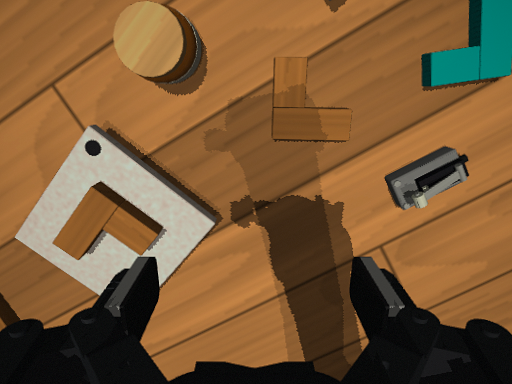

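Layer 1 is seated: centre (0.6122,-0.0035), corner direction -25.6°. D is at pixel (310,110) with its limbs as computed.

>>> drive_tool([
  [[9, -13, -22, -0.02], [9, -13, -22, 0], [9, -13, -22, 0], [9, -13, -22, 0], [9, -13, -22, 0], [0, -3, -22, 0], [0, 0, -22, 0], [0, 0, -22, 0], [0, 0, -20, 0], [0, 0, 0, 0], [0, 0, 0, 0]],
])

```text
clock: 15.2
ee_pos: [0.6505, -0.2502, 0.0726]
tool_rot: [-3.018, 0.776, -0.022]
wrist_force: [1.1, -0.7, 0.5]
width: 0.0855
```

```bash
python3 go.py .6447 -.2662 -31.3 .004
```

```text
go mm [ -5.8 -16.  -68.6] turn -0.043 tilt deg 1.67 q7 -1.67
```

>>> drive_tool([
  [[-6, -14, 0, -0.04], [0, 0, -15, 0], [0, 0, -15, 0], [0, 0, -10, 0], [0, 0, 0, 0], [0, 0, 0, 0]],
])

```text
clock: 15.7
ee_pos: [0.6467, -0.2652, 0.0343]
tool_rot: [-3.001, 0.837, -0.033]
wrist_force: [1.2, -0.1, 0.2]
width: 0.0853
```

```bash
python3 go.py .6447 -.2662 -31.3 .004
```

```text
go mm [ -2.   -1.  -30.3] turn -0.002 tilt deg 1.93 q7 -1.67
```

>>> drive_tool([
  [[-2, -1, -10, 0], [0, 0, -10, 0], [0, 0, -9, 0], [0, 0, 0, 0], [0, 0, 0, 0]],
])

```text
clock: 16.12
ee_pos: [0.6447, -0.2659, 0.0023]
tool_rot: [-3.001, 0.836, -0.034]
wrist_force: [0.5, 0.1, 0.6]
width: 0.0851
```

```bash
python3 go.py .6447 -.2662 -31.3 .004
```

```text
go mm [-0.  -0.3  1.7] turn -0.003 tilt deg 1.95 q7 -1.66
```

>>> drive_tool([
  [[0, 0, 2, 0], [0, 0, 0, 0], [0, 0, 0, 0], [0, 0, 0, 0], [0, 0, 0, 0], [0, 0, 0, 0], [0, 0, 0, 0], [0, 0, 0, 0]],
], fingers=1)

```text
clock: 16.78
ee_pos: [0.6459, -0.266, 0.0064]
tool_rot: [-3.001, 0.836, -0.038]
wrist_force: [0.0, 1.1, -1.3]
width: 0.0352
```

```bash
python3 go.py .6447 -.2662 -31.3 .004
```

```text
go mm [-1.2 -0.2 -2.4] turn -0.003 tilt deg 2.05 q7 -1.66
```

>>> drive_tool([
  [[0, 0, 15, 0], [0, 0, 20, 0], [0, 5, 25, 0], [-3, 18, 25, 0.09], [-3, 18, 25, 0.09], [-3, 18, 20, 0.09], [-3, 18, 10, 0.09], [-3, 18, 0, 0.09], [-3, 18, 0, 0.09], [-3, 18, 0, 0.09], [-3, 18, 0, 0.09], [-3, 18, 0, 0.09], [-3, 18, 0, 0.07], [-3, 18, 0, 0], [-3, 18, 0, 0], [-2, 18, 0, 0], [0, 18, 0, 0], [0, 10, 0, 0], [0, 0, 0, 0], [0, 0, 0, 0]],
])

```text
clock: 18.45
ee_pos: [0.6023, 0.0079, 0.1742]
tool_rot: [-3.066, -0.583, -0.04]
wrist_force: [1.6, 0.1, -1.2]
width: 0.0348
```

```bash
python3 - <<'E'
from look import *
s,c,T,P=look("w7");rel(s,(.6116,.0264),19.5,.0755);held(s,c,T,P)
E
```

```text
t 18.45 tcp [0.6023 0.0079 0.1742] yawx 21.5 w 0.0348 F [ 1.63  0.1  -1.18]
go mm [  9.3  18.5 -98.7] turn -0.035 tilt deg 1.86 q7 -1.32
tool-frame far limb [24.7 -0.3] [35.7 25.5] 89.7 top z -0.0179 x [0.0124 0.0372] y [-0.0175  0.0169]
```

View pics/w7.png

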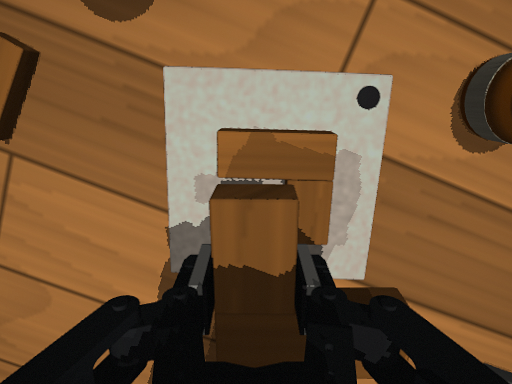

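The held limb's end is at pixel (255,185), square in the jaws. Layer 1 lies below it, unmoved. Continuing down.

>>> drive_tool([
  [[5, 9, 0, -0.035], [4, 8, -10, 0], [0, 2, -15, 0], [0, 0, -15, 0], [0, 0, -15, 0], [0, 0, -15, 0], [0, 0, 0, 0], [0, 0, 0, 0]],
])

```text
clock: 19.17
ee_pos: [0.6129, 0.0177, 0.0988]
tool_rot: [-3.083, -0.519, -0.04]
wrist_force: [0.6, -0.3, -0.6]
width: 0.0351
```

```bash
python3 go.py .611 .0262 19.5 .0755
```

```text
go mm [ -1.9   8.5 -23.3] turn 0.007 tilt deg 1.7 q7 -1.39
```

>>> drive_tool([
  [[-2, 8, 0, 0.01], [0, 1, -6, 0], [0, 0, -6, 0], [0, 0, -6, 0], [0, 0, 0, 0], [0, 0, 0, 0]],
])

```text
clock: 19.67
ee_pos: [0.6123, 0.0267, 0.0813]
tool_rot: [-3.081, -0.535, -0.045]
wrist_force: [0.7, 0.4, -1.6]
width: 0.0348
```

```bash
python3 go.py .611 .0262 19.5 .0755
```

```text
go mm [-1.3 -0.5 -5.8] turn -0.004 tilt deg 1.85 q7 -1.4
```

>>> drive_tool([
  [[-1, 0, -3, 0], [0, 0, -2, 0], [0, 0, 0, 0], [0, 0, 0, 0]],
])

```text
clock: 20.0
ee_pos: [0.6115, 0.0265, 0.0763]
tool_rot: [-3.081, -0.535, -0.047]
wrist_force: [0.9, 0.0, -1.2]
width: 0.0349
```

>>> drive_tool([
  [[0, 0, 0, 0], [0, 0, 0, 0], [0, 0, 0, 0], [0, 0, 0, 0], [0, 0, 0, 0], [0, 0, 0, 0]],
], fingers=-0.4)

```text
clock: 20.5
ee_pos: [0.6126, 0.0265, 0.0777]
tool_rot: [-3.082, -0.535, -0.051]
wrist_force: [0.6, 0.8, -0.0]
width: 0.0599
```

>>> drive_tool([
  [[0, 0, 8, 0], [0, 0, 15, 0], [0, 0, 20, 0], [0, 5, 30, 0], [-2, 13, 30, -0.05], [-2, 13, 30, -0.05], [-2, 13, 30, -0.05], [-2, 13, 20, -0.05], [-2, 13, 0, -0.05], [-2, 13, 0, -0.05], [-2, 13, 0, -0.05], [-2, 13, 0, -0.05], [-2, 13, 0, 0], [0, 13, 0, 0], [0, 13, 0, 0], [0, 13, 0, 0], [0, 0, 0, 0], [0, 0, 0, 0]],
], fingers=-1)

```text
clock: 22.0
ee_pos: [0.5903, 0.1943, 0.2826]
tool_rot: [-3.124, 0.124, -0.067]
wrist_force: [0.0, -0.2, -0.4]
width: 0.0852
```

```bash
python3 - <<'E'
from look import *
s,c,T,P=look("w8")
bookend(c,T,P,(.612,-.002),.093)
cc,a=bookend(c,T,P,(.598,.284));print(grip(s,cc,a,1,0))
cc,a=bookend(c,T,P,(.453,.375))
E
```

```text
t 22.0 tcp [0.5903 0.1943 0.2826] yawx -4.6 w 0.0852 F [ 0.04 -0.19 -0.43]
L [ 0.6134 -0.0009] corner dir 155.4 [90. 90.] [653, 630, 0, 771] z 0.0925
L [0.5992 0.2835] corner dir -143.0 [90. 90.] [433, 499, 0, 429] z 0.0236
go mm [  13.1   61.4 -278.6] turn -0.06 tilt deg 2.58 q7 -2.08
[0.6033996  0.25569504]
L [0.4534 0.3755] corner dir -150.4 [90. 90.] [95, 362, 0, 125] z 0.0235
```

View pics/w8.png

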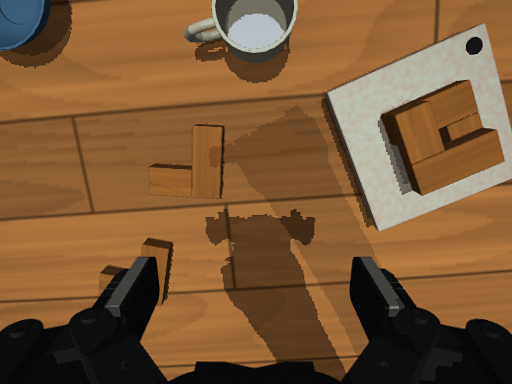

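Layer 2 is good: centre (0.6134,-0.0009), corner direction 155.4°. B is at pixel (195,165) and A at (135,270). Going to B.

>>> drive_tool([
  [[3, 15, -22, -0.03], [3, 15, -22, -0.03], [3, 15, -22, 0], [3, 14, -22, 0], [1, 2, -22, 0], [0, 0, -22, 0], [0, 0, -22, 0], [0, 0, -22, 0], [0, 0, -20, 0], [0, 0, 0, 0], [0, 0, 0, 0]],
])

```text
clock: 22.97
ee_pos: [0.6079, 0.2449, 0.0803]
tool_rot: [-3.122, 0.244, -0.077]
wrist_force: [0.8, -0.4, 0.7]
width: 0.0856
```

```bash
python3 go.py .6034 .2557 -8 .004
```

```text
go mm [ -4.5  10.8 -76.3] turn 0.017 tilt deg 2.85 q7 -2.26
```

>>> drive_tool([
  [[-3, 10, -8, 0.015], [-1, 1, -15, 0], [0, 1, -15, 0], [0, 0, -12, 0], [0, 0, 0, 0], [0, 0, 0, 0]],
])

```text
clock: 23.47
ee_pos: [0.6078, 0.2601, 0.0349]
tool_rot: [-3.118, 0.217, -0.091]
wrist_force: [0.3, -0.2, 0.7]
width: 0.0851
```

```bash
python3 - <<'E'
from look import *
s=observe();R=cv2.Rodrigues(s["tool_rot"])[0];print("toolz",R[:,2].round(3))
rel(s,(.6034,.2557),-8,.004)
s,c,T,P=look("w9");bookend(c,T,P,(.598,.284))
E
```

```text
toolz [ 0.059  0.01  -0.998]
go mm [ -4.4  -4.4 -30.9] turn 0.0 tilt deg 3.42 q7 -2.28
t 23.47 tcp [0.6078 0.2601 0.0349] yawx -8.0 w 0.0851 F [ 0.3  -0.17  0.68]
L [0.5988 0.2822] corner dir -144.8 [86. 91.] [1885, 2804, 0, 1419] z 0.0236
```

```bash
python3 -c "
from plant import *
s=observe();print(s['qpos'].round(3),s['ee_pos'])"
```

```text
[-0.431  0.652 -0.081  1.715  0.103  0.722 -2.279] [0.60766522 0.25998291 0.0348742 ]
```

>>> drive_tool([
  [[-4, -4, -8, 0], [0, 0, -11, 0], [0, 0, -10, 0], [0, 0, 0, 0], [0, 0, 0, 0]],
])

```text
clock: 23.93
ee_pos: [0.6047, 0.2559, 0.0058]
tool_rot: [-3.116, 0.218, -0.096]
wrist_force: [-0.1, -0.1, -0.3]
width: 0.0853
```

```bash
python3 go.py .6034 .2557 -8 .004
```

```text
go mm [-1.3 -0.2 -1.8] turn 0.001 tilt deg 3.64 q7 -2.28
```

>>> drive_tool([
  [[-1, 0, -1, 0], [0, 0, 0, 0], [0, 0, 0, 0], [0, 0, 0, 0], [0, 0, 0, 0], [0, 0, 0, 0], [0, 0, 0, 0], [0, 0, 0, 0]],
], fingers=1)

```text
clock: 24.6
ee_pos: [0.6042, 0.2561, 0.0055]
tool_rot: [-3.116, 0.218, -0.097]
wrist_force: [0.2, 0.2, -1.8]
width: 0.0348
```

>>> drive_tool([
  [[0, 0, 15, 0], [0, 0, 20, 0], [0, 0, 25, 0], [0, 0, 25, 0], [0, 0, 25, 0], [0, 0, 25, 0], [0, 0, 20, 0], [0, 0, 10, 0], [0, 0, 0, 0]],
])

```text
clock: 25.35
ee_pos: [0.6, 0.254, 0.174]
tool_rot: [-3.12, 0.218, -0.086]
wrist_force: [0.4, 0.7, -0.6]
width: 0.0345
```

```bash
python3 - <<'E'
from look import *
s,c,T,P=look("w10");held(s,c,T,P);rel(s,(.6,0),109.5,.1)
E
```

```text
t 25.35 tcp [0.6   0.254 0.174] yawx -8.0 w 0.0345 F [ 0.42  0.71 -0.61]
tool-frame far limb [25.  -0.1] [35.8 25.9] 89.9 top z -0.0172 x [0.0126 0.0375] y [-0.0173  0.0171]
go mm [  -0. -254.  -74.] turn 2.051 tilt deg 3.24 q7 -2.25
```

>>> drive_tool([
  [[2, -13, 0, 0.114], [2, -13, 0, 0.114], [2, -13, 0, 0.114], [2, -13, 0, 0.114], [2, -13, 0, 0.114], [2, -13, 0, 0.114], [2, -13, 0, 0.114], [2, -13, 0, 0.114], [2, -13, 0, 0.114], [2, -13, 0, 0.114], [2, -13, 0, 0.114], [2, -13, 0, 0.114], [2, -13, 0, 0.114], [2, -13, 0, 0.114], [2, -13, 0, 0.114], [2, -13, 0, 0.114], [2, -13, 0, 0.114], [2, -13, 0, 0.114], [0, 0, 0, 0], [0, 0, 0, 0]],
])

```text
clock: 27.07
ee_pos: [0.6162, 0.0077, 0.1301]
tool_rot: [-1.642, -2.607, 0.041]
wrist_force: [-0.2, 0.3, -0.7]
width: 0.0347
```

```bash
python3 - <<'E'
from look import *
s,c,T,P=look("w11");held(s,c,T,P);rel(s,(.6353,.0146),109.5,.0985)
R=cv2.Rodrigues(s["tool_rot"])[0];print("toolz",R[:,2].round(3))
E
```

```text
t 27.07 tcp [0.6162 0.0077 0.1301] yawx 115.5 w 0.0347 F [-0.18  0.26 -0.72]
tool-frame far limb [25.1  0.2] [26.2 35.9] 0.0 top z -0.0172 x [0.0125 0.0376] y [-0.0171  0.0175]
go mm [ 19.1   6.9 -31.6] turn -0.105 tilt deg 3.79 q7 0.1
toolz [-0.065  0.01  -0.998]
```

>>> drive_tool([
  [[9, 4, 2, -0.055], [9, 3, 2, -0.05], [1, 0, 0, 0], [0, 0, 0, 0], [0, 0, 0, 0]],
])

```text
clock: 27.53
ee_pos: [0.6328, 0.0197, 0.131]
tool_rot: [-1.787, -2.502, 0.039]
wrist_force: [-0.5, 0.6, 0.0]
width: 0.0345
```

```bash
python3 go.py .6353 .0146 109.5 .0985
```

```text
go mm [  2.5  -5.1 -32.5] turn 0.011 tilt deg 4.11 q7 -0.01
```

>>> drive_tool([
  [[2, -5, -6, 0.01], [1, -1, -8, 0], [0, 0, -8, 0], [0, 0, 0, 0], [0, 0, 0, 0]],
])

```text
clock: 27.95
ee_pos: [0.6341, 0.0136, 0.1058]
tool_rot: [-1.769, -2.513, 0.042]
wrist_force: [0.2, -0.6, -1.6]
width: 0.0346
```

```bash
python3 go.py .6353 .0146 109.5 .0985
```

```text
go mm [ 1.2  1.  -7.3] turn -0.002 tilt deg 4.2 q7 -0.0
```

>>> drive_tool([
  [[1, 1, -3, 0], [0, 0, -2, 0], [0, 0, 0, 0], [0, 0, 0, 0]],
])

```text
clock: 28.28
ee_pos: [0.6349, 0.0144, 0.0998]
tool_rot: [-1.769, -2.512, 0.042]
wrist_force: [0.1, -0.2, -2.1]
width: 0.0351
```

>>> drive_tool([
  [[0, 0, -2, 0], [0, 0, 0, 0], [0, 0, 0, 0]],
])

```text
clock: 28.53
ee_pos: [0.6361, 0.0148, 0.0996]
tool_rot: [-1.771, -2.514, 0.039]
wrist_force: [-0.6, 0.5, -1.1]
width: 0.0346
```

```bash
python3 - <<'E'
from look import *
s=observe();print(s["ee_pos"],s["wrist_force"].round(2))
c=capture("side");cv2.imwrite("pics/side1.png",cv2.resize(c["color"][150:260,180:300],None,fx=6,fy=6,interpolation=2))
E
```

```text
[0.63612918 0.01477137 0.09960147] [-0.6   0.52 -1.07]
```

View pics/side1.png

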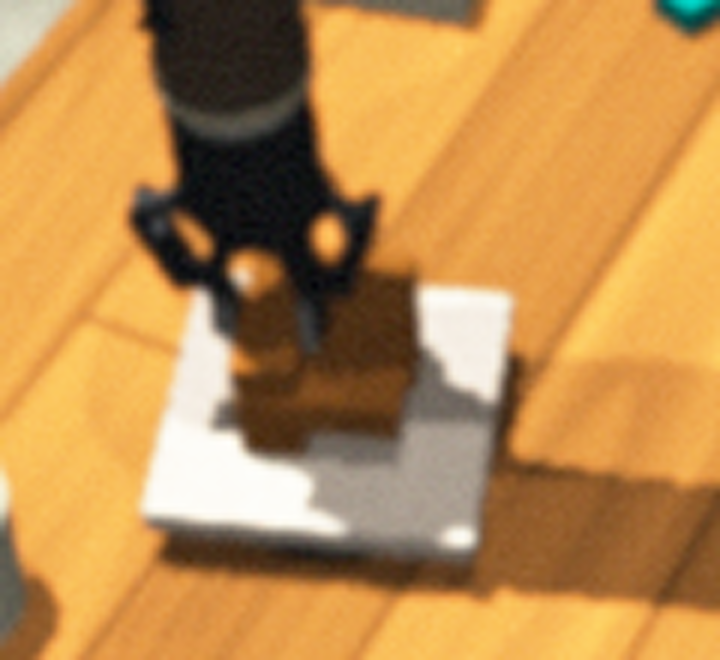

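The held L sits on the tower, and it no longer sinks on command. Releasing.

>>> drive_tool([
  [[0, 0, 0, 0], [0, 0, 0, 0], [0, 0, 0, 0], [0, 0, 0, 0], [0, 0, 0, 0], [0, 0, 0, 0]],
], fingers=-0.4)

```text
clock: 29.08
ee_pos: [0.6363, 0.0148, 0.0998]
tool_rot: [-1.771, -2.514, 0.039]
wrist_force: [-0.3, -0.2, 0.5]
width: 0.0594
```

>>> drive_tool([
  [[0, 0, 8, 0], [0, 0, 15, 0], [0, 0, 20, 0], [0, 0, 25, 0], [-6, 10, 25, 0], [-8, 20, 25, 0], [-10, 20, 20, 0], [-10, 20, 10, 0], [-10, 20, 0, 0], [-10, 20, 0, 0], [-10, 20, 0, 0], [-10, 20, 0, 0], [-10, 20, 0, -0.08], [-10, 20, 0, -0.08], [-10, 15, 0, -0.08], [-10, 15, 0, -0.08], [-10, 10, 0, -0.08], [0, 0, 0, -0.08], [0, 0, 0, 0]],
], fingers=-1)

```text
clock: 30.67
ee_pos: [0.5025, 0.2555, 0.2676]
tool_rot: [-2.34, -1.996, 0.002]
wrist_force: [1.0, -0.1, 0.4]
width: 0.0856
```

```bash
python3 - <<'E'
from look import *
s,c,T,P=look("w12")
bookend(c,T,P,(.612,-.002),.117)
cc,a=bookend(c,T,P,(.453,.375));print(grip(s,cc,a,2,1),grip(s,cc,a,1,1))
R=cv2.Rodrigues(s["tool_rot"])[0];print("toolz",R[:,2].round(3))
c=capture("scene");P=cloud(c,cam2world(c));bookend(c,None,P,(.612,-.002),.117);bookend(c,None,P,(.453,.375))
cv2.imwrite("pics/sc2.png",c["color"])
E
```

```text
t 30.67 tcp [0.5025 0.2555 0.2676] yawx 80.9 w 0.0856 F [ 0.99 -0.14  0.38]
L [0. 0.] corner dir 0.0 [0. 0.] [0, 0, 0, 0] z nan
L [0.4533 0.3761] corner dir -150.6 [90. 91.] [534, 575, 0, 610] z 0.0236
go mm [ -73.1  135.5 -263.6] turn -0.113 tilt deg 3.78 q7 -0.82
go mm [ -48.8   92.4 -263.6] turn 1.458 tilt deg 3.78 q7 -0.82
[0.42943693 0.3910631 ] [0.45373849 0.34794195]
toolz [-0.044  0.049 -0.998]
L [ 0.6152 -0.0037] corner dir -25.4 [91. 92.] [0, 52, 55, 48] z 0.1159
L [0.4555 0.3741] corner dir -151.3 [91. 92.] [26, 30, 0, 24] z 0.0228
  return _methods._mean(a, axis=axis, dtype=dtype,
  ret = ret.dtype.type(ret / rcount)
```

>>> drive_tool([
  [[-9, 17, -20, -0.03], [-9, 17, -20, -0.03], [-9, 17, -20, -0.03], [-9, 17, -20, -0.02], [-9, 17, -20, 0], [-9, 17, -20, 0], [-9, 17, -20, 0], [-9, 16, -20, 0], [0, 0, -20, 0], [0, 0, -10, 0], [0, 0, 0, 0], [0, 0, 0, 0]],
])

```text
clock: 31.77
ee_pos: [0.4368, 0.3883, 0.0716]
tool_rot: [-2.436, -1.886, -0.011]
wrist_force: [0.5, 0.1, -0.1]
width: 0.0856
```

```bash
python3 go.py .4294 .3911 74.4 .004
```

```text
go mm [ -7.4   2.8 -67.6] turn -0.018 tilt deg 3.49 q7 -1.29
```

>>> drive_tool([
  [[-6, 2, -5, -0.018], [-1, 0, -13, 0], [0, 0, -13, 0], [0, 0, -5, 0], [0, 0, 0, 0], [0, 0, 0, 0]],
])

```text
clock: 32.27
ee_pos: [0.4359, 0.3881, 0.0367]
tool_rot: [-2.458, -1.861, -0.021]
wrist_force: [0.3, 0.8, -0.2]
width: 0.0855
```

```bash
python3 - <<'E'
from look import *
s,c,T,P=look("w13");cc,a=bookend(c,T,P,(.453,.375));rel(s,(.4294,.3911),74.4,.004)
R=cv2.Rodrigues(s["tool_rot"])[0];print("toolz",R[:,2].round(3))
E
```

```text
t 32.27 tcp [0.4359 0.3881 0.0367] yawx 74.2 w 0.0855 F [ 0.33  0.83 -0.24]
L [0.451  0.3767] corner dir -147.9 [91. 86.] [1842, 1478, 0, 2680] z 0.0236
go mm [ -6.5   3.  -32.7] turn 0.003 tilt deg 3.43 q7 -1.34
toolz [-0.024  0.055 -0.998]
```

>>> drive_tool([
  [[-8, 3, 0, 0], [-2, 0, -9, 0], [-1, 0, -10, 0], [-1, 0, -10, 0], [0, 0, 0, 0], [0, 0, 0, 0]],
])

```text
clock: 32.82
ee_pos: [0.4229, 0.392, 0.0058]
tool_rot: [-2.457, -1.862, -0.024]
wrist_force: [-0.2, 1.0, 0.1]
width: 0.0852
```

```bash
python3 go.py .4294 .3911 74.4 .004
```

```text
go mm [ 6.5 -0.9 -1.8] turn 0.002 tilt deg 3.47 q7 -1.38
```

>>> drive_tool([
  [[6, -1, -1, 0], [0, 0, 0, 0], [0, 0, 0, 0]],
])

```text
clock: 33.07
ee_pos: [0.4293, 0.3908, 0.0042]
tool_rot: [-2.457, -1.863, -0.023]
wrist_force: [-0.7, 0.1, -0.0]
width: 0.0853
```

>>> drive_tool([
  [[0, 0, 0, 0], [0, 0, 0, 0], [0, 0, 0, 0], [0, 0, 0, 0], [0, 0, 0, 0], [0, 0, 0, 0], [0, 0, 0, 0], [0, 0, 0, 0]],
], fingers=1)

```text
clock: 33.73
ee_pos: [0.4303, 0.3909, 0.0058]
tool_rot: [-2.458, -1.862, -0.026]
wrist_force: [0.6, -0.1, -0.4]
width: 0.0346
```

>>> drive_tool([
  [[0, 0, 15, 0], [0, 0, 20, 0], [0, 0, 25, 0], [0, 0, 25, 0], [0, 0, 25, 0], [0, 0, 25, 0], [0, 0, 25, 0], [0, 0, 25, 0], [0, 0, 20, 0], [0, 0, 0, 0], [0, 0, 0, 0]],
])

```text
clock: 34.65
ee_pos: [0.4261, 0.3878, 0.2165]
tool_rot: [-2.456, -1.864, -0.013]
wrist_force: [0.9, -0.0, -1.1]
width: 0.0347
```

```bash
python3 - <<'E'
from look import *
s,c,T,P=look("w14");held(s,c,T,P);rel(s,(.6,0),19.5,.1)
R=cv2.Rodrigues(s["tool_rot"])[0];print("toolz",R[:,2].round(3))
E
```

```text
t 34.65 tcp [0.4261 0.3878 0.2165] yawx 74.3 w 0.0347 F [ 0.9  -0.01 -1.13]
tool-frame far limb [24.9  0.1] [35.7 25.7] 90.0 top z -0.017 x [0.0125 0.0373] y [-0.0172  0.0173]
go mm [ 173.9 -387.8 -116.5] turn -0.957 tilt deg 3.37 q7 -1.24
toolz [-0.028  0.052 -0.998]
```

>>> drive_tool([
  [[10, -19, 1, -0.05], [10, -19, 1, -0.05], [10, -19, 1, -0.05], [10, -19, 1, -0.05], [10, -19, 1, -0.05], [10, -19, 1, -0.05], [10, -19, 1, -0.05], [10, -19, 1, -0.05], [10, -19, 1, -0.05], [10, -19, 1, -0.05], [10, -19, 1, -0.05], [10, -19, 1, -0.05], [10, -19, 1, -0.05], [10, -19, 1, -0.05], [10, -19, 1, -0.05], [10, -19, 1, -0.05], [10, -19, 1, -0.05], [5, -10, 1, -0.05], [0, 0, 0, -0.05], [0, 0, 0, 0]],
])

```text
clock: 36.37
ee_pos: [0.6021, 0.0243, 0.2145]
tool_rot: [-3.054, -0.435, -0.016]
wrist_force: [-0.5, 1.1, -1.4]
width: 0.0344
```

```bash
python3 - <<'E'
from look import *
s,c,T,P=look("w15");held(s,c,T,P);rel(s,(.6111,.0259),19.5,.1228)
R=cv2.Rodrigues(s["tool_rot"])[0];print("toolz",R[:,2].round(3))
E
```

```text
t 36.37 tcp [0.6021 0.0243 0.2145] yawx 16.2 w 0.0344 F [-0.46  1.15 -1.43]
tool-frame far limb [24.9 -0.2] [25.8 35.8] 0.1 top z -0.017 x [0.0125 0.0373] y [-0.0174  0.0171]
go mm [  9.    1.6 -91.7] turn 0.058 tilt deg 3.32 q7 -1.43
toolz [ 0.002  0.058 -0.998]
```

View pics/w15.png

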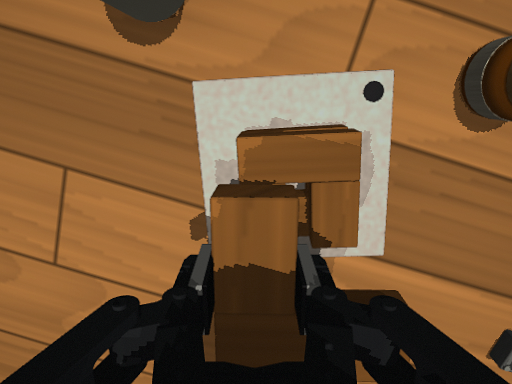

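Layer 3 sits flush on the tower at (300,170) and the hold is square. Lowering layer 4.

>>> drive_tool([
  [[4, 1, -10, 0.03], [3, 1, -13, 0.03], [1, 0, -13, 0], [0, 0, -13, 0], [0, 0, -13, 0], [0, 0, 0, 0], [0, 0, 0, 0]],
])

```text
clock: 37.0
ee_pos: [0.6121, 0.0289, 0.1473]
tool_rot: [-3.03, -0.565, -0.015]
wrist_force: [0.5, -0.0, -0.9]
width: 0.0346
```

```bash
python3 go.py .6111 .0259 19.5 .1228
```

```text
go mm [ -1.   -3.  -24.5] turn -0.028 tilt deg 3.44 q7 -1.37
```

>>> drive_tool([
  [[-1, -3, -6, -0.025], [0, 0, -6, 0], [0, 0, -6, 0], [0, 0, 0, 0], [0, 0, 0, 0]],
])

```text
clock: 37.42
ee_pos: [0.6119, 0.0265, 0.1289]
tool_rot: [-3.036, -0.529, -0.019]
wrist_force: [1.0, -0.6, -0.2]
width: 0.0347
```

```bash
python3 go.py .6111 .0259 19.5 .1228
```

```text
go mm [-0.8 -0.6 -6.1] turn -0.004 tilt deg 3.48 q7 -1.39
```

>>> drive_tool([
  [[-1, -1, -3, 0], [0, 0, -2, 0], [0, 0, 0, 0], [0, 0, 0, 0]],
])

```text
clock: 37.75
ee_pos: [0.6114, 0.0254, 0.1244]
tool_rot: [-3.037, -0.53, -0.022]
wrist_force: [-0.6, 0.5, 0.0]
width: 0.0349
```

>>> drive_tool([
  [[0, 0, -1, 0], [0, 0, 0, 0], [0, 0, 0, 0]],
])

```text
clock: 38.0
ee_pos: [0.6117, 0.0255, 0.1238]
tool_rot: [-3.037, -0.53, -0.023]
wrist_force: [0.7, 0.5, -1.4]
width: 0.0346
```

Release, rise, and shut the fingers on the way to a viewpoint over the switch. Rise first, then look.

>>> drive_tool([
  [[0, 0, 0, 0], [0, 0, 0, 0], [0, 0, 0, 0], [0, 0, 0, 0], [0, 0, 0, 0], [0, 0, 0, 0]],
], fingers=-0.4)

```text
clock: 38.5
ee_pos: [0.6124, 0.0256, 0.1247]
tool_rot: [-3.037, -0.53, -0.026]
wrist_force: [0.2, 0.2, 1.4]
width: 0.06
```

>>> drive_tool([
  [[0, 0, 8, 0], [0, 0, 15, 0], [0, 0, 20, 0], [0, 0, 25, 0], [0, 0, 25, 0], [-5, -10, 25, 0], [-8, -20, 15, 0], [-8, -20, 0, 0], [-8, -20, 0, 0], [-8, -20, 0, 0], [-8, -20, 0, 0], [-8, -20, 0, 0], [-8, -10, 0, 0], [0, 0, 0, 0], [0, 0, 0, 0]],
])

```text
clock: 39.75
ee_pos: [0.5471, -0.1168, 0.2741]
tool_rot: [-3.036, -0.538, -0.037]
wrist_force: [0.2, 0.3, 0.3]
width: 0.0598
```

```bash
python3 - <<'E'
from look import *
s,c,T,P=look("w16");bookend(c,T,P,(.612,-.002),.141)
c=capture("scene");P=cloud(c,cam2world(c));bookend(c,None,P,(.612,-.002),.141);cv2.imwrite("pics/sc3.png",c["color"])
cv2.imwrite("pics/sd3.png",capture("side")["color"])
a=np.hstack([cv2.resize(cv2.imread(f"pics/{n}.png"),(400,300)) for n in("sc3","sd3")]);b=cv2.resize(cv2.imread("pics/w16.png"),(400,300))
cv2.imwrite("pics/m3.png",np.vstack([a,np.hstack([b,b*0])]))
E
```

```text
t 39.75 tcp [ 0.5471 -0.1168  0.2741] yawx 20.0 w 0.0598 F [0.19 0.3  0.31]
L [ 0.6132 -0.0027] corner dir 155.1 [90. 91.] [969, 1112, 0, 1141] z 0.1406
L [ 0.6149 -0.0047] corner dir 152.1 [90. 94.] [45, 54, 0, 45] z 0.1399
```

View pics/m3.png

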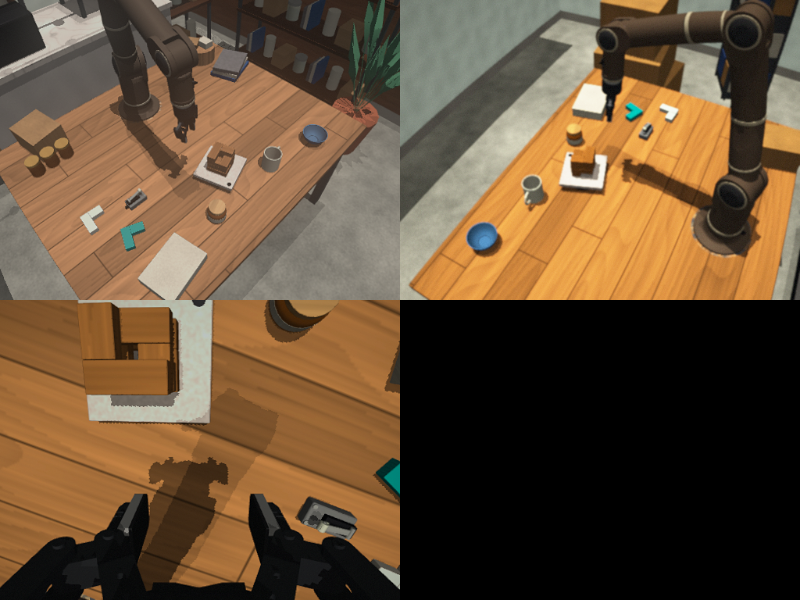

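The tower is complete and flush: top centre (0.6132,-0.0027), 155.1°. No fifth oak L shows on the counter. I'll check the basket at the top of the scene view and work out the switch approach.

```bash
python3 - <<'E'
from look import *
c=cv2.imread("pics/sc3.png");cv2.imwrite("pics/bk.png",cv2.resize(c[30:110,215:335],None,fx=5,fy=5,interpolation=2))
d=dict(np.load("scene0.npz"));P=cloud(d,cam2world(d));print(P[54,247],P[53,262],P[70,258])
rel(observe(),(.472,-.3345),15,.15)
E
```

```text
[-0.11175851  0.5173181   0.12159467] [-0.06196715  0.56851102  0.12573992] [-0.02831745  0.50817662  0.07562312]
go mm [ -75.5 -219.  -123.7] turn -0.091 tilt deg 3.61 q7 -1.08
```

View pics/bk.png

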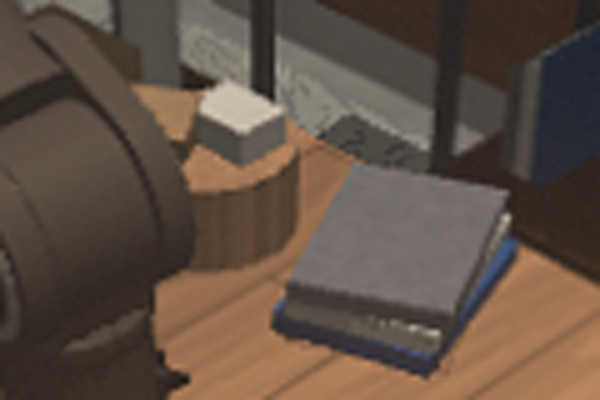

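The basket holds plain blocks, no bookend. Going to the switch with shut fingers.

>>> drive_tool([
  [[-6, -18, 0, -0.01], [-6, -18, 0, -0.01], [-6, -18, 0, -0.01], [-6, -18, 0, -0.01], [-6, -18, -10, -0.01], [-6, -18, -15, -0.01], [-6, -18, -15, -0.01], [-6, -18, -15, -0.01], [-6, -18, -15, 0], [-6, -18, -15, 0], [-6, -18, -15, 0], [-6, -15, -15, 0], [0, 0, -10, 0], [0, 0, 0, 0], [0, 0, 0, 0]],
], fingers=1)

```text
clock: 41.15
ee_pos: [0.4852, -0.3131, 0.1418]
tool_rot: [-3.038, -0.469, -0.048]
wrist_force: [0.8, -0.0, 0.3]
width: 0.0001
```

```bash
python3 - <<'E'
from look import *
s,c,T,P=look("w17");rel(s,(.4724,-.3345),15,.07)
h=P[...,2];m=(h>.055)&(h<.068)&(np.linalg.norm(P[...,:2]-(.471,-.335),axis=2)<.015)&(c["color"].min(2)>120)
print(m.sum(),P[m].mean(0).round(4),P[m].max(0).round(4))
R=cv2.Rodrigues(s["tool_rot"])[0];print("toolz",R[:,2].round(3))
E
```

```text
t 41.15 tcp [ 0.4852 -0.3131  0.1418] yawx 17.5 w 0.0001 F [ 0.77 -0.03  0.35]
go mm [-12.8 -21.4 -71.8] turn -0.043 tilt deg 4.25 q7 -0.72
66 [ 0.4759 -0.3356  0.0635] [ 0.4781 -0.3319  0.0654]
toolz [ 0.02   0.071 -0.997]
```

>>> drive_tool([
  [[-6, -10, 0, 0], [-6, -10, 0, 0], [0, -2, -12, 0], [0, 0, -12, 0], [0, 0, -12, 0], [0, 0, -12, 0], [0, 0, -8, 0], [0, 0, 0, 0], [0, 0, 0, 0]],
])

```text
clock: 41.95
ee_pos: [0.4752, -0.3345, 0.0838]
tool_rot: [-3.039, -0.478, -0.056]
wrist_force: [0.3, 0.1, -0.1]
width: 0.0001
```

```bash
python3 go.py .4724 -.3345 15 .07
```

```text
go mm [ -2.8  -0.  -13.8] turn -0.049 tilt deg 4.25 q7 -0.67
```

>>> drive_tool([
  [[-2, 0, -5, 0], [-1, 0, -5, 0], [0, 0, -3, 0], [0, 0, 0, 0], [0, 0, 0, 0]],
])

```text
clock: 42.37
ee_pos: [0.4726, -0.3346, 0.0704]
tool_rot: [-3.04, -0.478, -0.058]
wrist_force: [-0.2, 0.3, 1.0]
width: -0.0002
```

>>> drive_tool([
  [[0, 0, -4, 0], [0, 0, -4, 0], [0, 0, -2, 0], [0, 0, 0, 0], [0, 0, 0, 0]],
])

```text
clock: 42.78
ee_pos: [0.4734, -0.3345, 0.0606]
tool_rot: [-3.041, -0.479, -0.06]
wrist_force: [-0.1, 0.9, 2.0]
width: -0.0
```

>>> drive_tool([
  [[-1, 0, -3, 0], [0, 0, -2, 0], [0, 0, 0, 0], [0, 0, 0, 0]],
])

```text
clock: 43.12
ee_pos: [0.4732, -0.3343, 0.0558]
tool_rot: [-3.041, -0.48, -0.062]
wrist_force: [0.1, 0.8, 2.9]
width: 0.0002
```

>>> drive_tool([
  [[0, 0, -1.5, 0], [0, 0, 0, 0], [0, 0, 0, 0]],
])

```text
clock: 43.37
ee_pos: [0.4732, -0.3342, 0.0543]
tool_rot: [-3.041, -0.48, -0.062]
wrist_force: [-0.9, 1.7, 3.0]
width: 0.0006
```

```bash
python3 - <<'E'
from look import *
s,c,T,P=look("w18");f=[observe()["wrist_force"][2]];print(f)
for n in("side","scene"):
    c=capture(n);d=dict(np.load(n+"0.npz"))
    for k,cc in(("rest",d),("now",c)):
        P=cloud(cc,cam2world(cc));m=(cc["color"].min(2)>110)&(P[...,2]>.035)&(P[...,2]<.072)&(np.linalg.norm(P[...,:2]-(.471,-.335),axis=2)<.022)
        v,u=np.nonzero(m);print(n,k,m.sum(),u.mean().round(2) if m.any() else 0,v.mean().round(2) if m.any() else 0,P[m].mean(0).round(4) if m.any() else 0)
E
```

```text
t 43.37 tcp [ 0.4732 -0.3342  0.0543] yawx 17.9 w 0.0006 F [-0.94  1.75  3.02]
[np.float64(3.199033086801358)]
side rest 15 312.2 163.93 [ 0.4712 -0.3338  0.0615]
side now 0 0 0 0
scene rest 26 176.81 243.96 [ 0.4721 -0.3413  0.0602]
scene now 0 0 0 0
```

Same depth and force as the first press (about 10 mm, 3.1 N). I'll let it up and back away.

>>> drive_tool([
  [[0, 0, 8, 0], [0, 0, 15, 0], [0, 0, 20, 0], [0, 0, 25, 0], [-3, 0, 25, 0], [-3, 0, 25, 0], [-3, 0, 25, 0], [-3, 0, 10, 0], [0, 0, 0, 0], [0, 0, 0, 0], [0, 0, 0, 0], [0, 0, 0, 0]],
])

```text
clock: 44.52
ee_pos: [0.4566, -0.3349, 0.2133]
tool_rot: [-3.041, -0.476, -0.055]
wrist_force: [-0.2, -0.5, 1.0]
width: -0.0001
```

```bash
python3 - <<'E'
from look import *
s,c,T,P=look("w19")
h=P[...,2];m=(h>.05)&(h<.072)&(np.linalg.norm(P[...,:2]-(.471,-.335),axis=2)<.015)&(c["color"].min(2)>120)
print("roller",m.sum(),P[m].mean(0).round(4),P[m].max(0).round(4))
for n in("scene","side"):
    c=capture(n);P=cloud(c,cam2world(c));bookend(c,None,P,(.612,-.002),.141)
    d=dict(np.load(n+"0.npz"))
    for k,g in(("mug",(.75,.19)),("jar",(.75,-.17))):
        for e in(d,c):
            Q=cloud(e,cam2world(e));q=Q[(np.linalg.norm(Q[...,:2]-g,axis=2)<.09)&(Q[...,2]>.06)&(Q[...,2]<.1)];print(k,len(q),q.mean(0).round(3))
E
```

```text
t 44.52 tcp [ 0.4566 -0.3349  0.2133] yawx 17.7 w -0.0001 F [-0.16 -0.54  1.02]
roller 107 [ 0.4716 -0.3355  0.0636] [ 0.478  -0.3318  0.0651]
L [0. 0.] corner dir 0.0 [0. 0.] [0, 0, 0, 0] z nan
mug 307 [0.751 0.185 0.077]
mug 309 [0.751 0.185 0.077]
jar 392 [ 0.758 -0.175  0.079]
jar 391 [ 0.758 -0.175  0.079]
L [0. 0.] corner dir 0.0 [0. 0.] [0, 0, 0, 0] z nan
mug 395 [0.745 0.191 0.078]
mug 409 [0.745 0.192 0.078]
jar 241 [ 0.748 -0.165  0.077]
jar 239 [ 0.748 -0.165  0.077]
  return _methods._mean(a, axis=axis, dtype=dtype,
  ret = ret.dtype.type(ret / rcount)
```

Neither camera finds the tower's top at 141 mm any more, so I need to look.

```bash
python3 - <<'E'
from look import *
im=[]
for n,(v,u) in(("scene",(120,130)),("side",(110,110))):
    c=capture(n);cv2.imwrite(f"pics/{n}9.png",c["color"]);im.append(cv2.resize(c["color"],(400,300)))
    P=cloud(c,cam2world(c));
    for z in(.069,.093,.117,.141):
        q=P[(np.linalg.norm(P[...,:2]-(.612,-.002),axis=2)<.1)&(abs(P[...,2]-z)<.006)];print(n,z,len(q),q.mean(0).round(3))
    q=P[(P[...,2]>.018)&(P[...,2]<.03)&(P[...,0]>.3)&(P[...,0]<.9)&(abs(P[...,1])<.5)];
    im.append(cv2.resize(c["color"][150:290,170:330],(400,300)))
cv2.imwrite("pics/m9.png",np.vstack([np.hstack(im[:2]),np.hstack(im[2:])]))
E
```

```text
scene 0.069 128 [ 0.638 -0.028  0.068]
scene 0.093 159 [ 0.599 -0.     0.093]
scene 0.117 402 [ 0.629 -0.011  0.116]
scene 0.141 0 [nan nan nan]
side 0.069 79 [0.605 0.012 0.07 ]
side 0.093 258 [0.589 0.013 0.092]
side 0.117 376 [ 0.622 -0.005  0.116]
side 0.141 0 [nan nan nan]<stdin>:7: RuntimeWarning: Mean of empty slice.
  ret = um.true_divide(
```

View pics/m9.png

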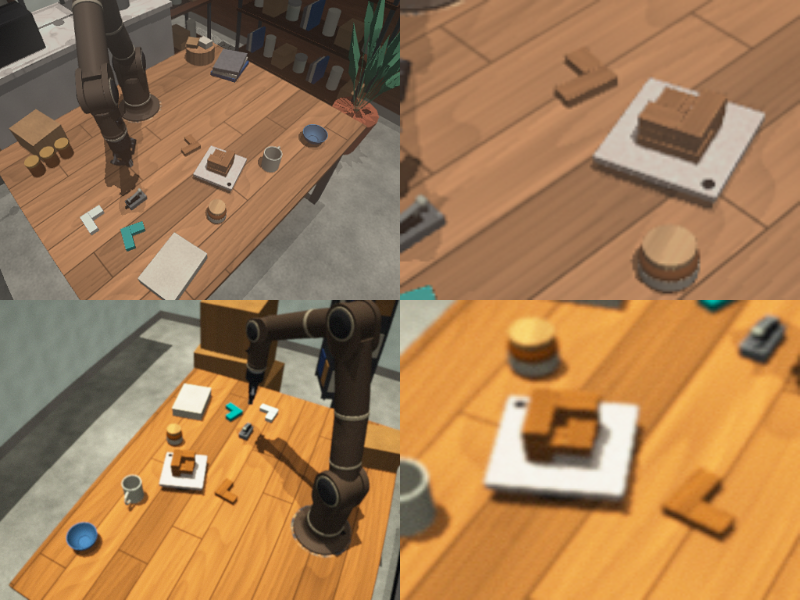

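The top bookend has been knocked off (the announced disturbance) and lies flat on the counter at scene (190,145) in the half-size view, near x≈0.45, y≈0. The other three layers still stand. I'll go back, look, and put it on again.

>>> drive_tool([
  [[3, 17, 6, 0], [3, 17, 6, 0], [3, 17, 6, 0], [3, 17, 6, 0], [3, 17, 6, 0], [3, 17, 6, 0], [3, 17, 6, 0], [3, 17, 6, 0], [3, 17, 6, 0], [3, 17, 6, 0], [3, 17, 6, 0], [3, 17, 6, 0], [3, 17, 6, 0], [3, 17, 6, 0], [3, 17, 6, 0], [3, 17, 6, 0], [0, 0, 0, 0], [0, 0, 0, 0]],
], fingers=-1)

```text
clock: 46.27
ee_pos: [0.5033, -0.0494, 0.3075]
tool_rot: [-3.036, -0.474, -0.042]
wrist_force: [-0.2, 0.2, -0.9]
width: 0.0853
```

```bash
python3 - <<'E'
from look import *
s,c,T,P=look("w20")
m=(abs(P[...,2]-.0236)<.004)&(np.linalg.norm(P[...,:2]-(.46,.0),axis=2)<.13);g=np.median(P[m][:,:2],0);print(g)
bookend(c,T,P,(.612,-.002),.117)
cc,a=bookend(c,T,P,g)
for l in(1,2):
    for h in(0,1):print(l,h,grip(s,cc,a,l,h),(np.degrees(a)+135-(0 if l==1 else 90)+180*h)%360)
R=cv2.Rodrigues(s["tool_rot"])[0];print("toolz",R[:,2].round(3))
E
```

```text
t 46.27 tcp [ 0.5033 -0.0494  0.3075] yawx 17.7 w 0.0853 F [-0.18  0.19 -0.91]
[0.41766661 0.01041034]
L [ 0.613  -0.0017] corner dir -27.7 [88. 91.] [0, 817, 843, 874] z 0.1166
L [ 0.4001 -0.0047] corner dir 35.8 [90. 91.] [0, 377, 383, 321] z 0.0236
go mm [-106.7   72.7 -303.5] turn 2.672 tilt deg 4.22 q7 -1.23
1 0 [0.3965606  0.02322801] 170.78147876223844
go mm [-106.7   72.7 -303.5] turn -0.469 tilt deg 4.22 q7 -1.23
1 1 [0.3965606  0.02322801] 350.7814787622384
go mm [ -77.8   32.5 -303.5] turn 1.102 tilt deg 4.22 q7 -1.23
2 0 [ 0.42550155 -0.01692696] 80.78147876223844
go mm [ -77.8   32.5 -303.5] turn -2.04 tilt deg 4.22 q7 -1.23
2 1 [ 0.42550155 -0.01692696] 260.7814787622384
toolz [ 0.016  0.072 -0.997]
```

View pics/w20.png

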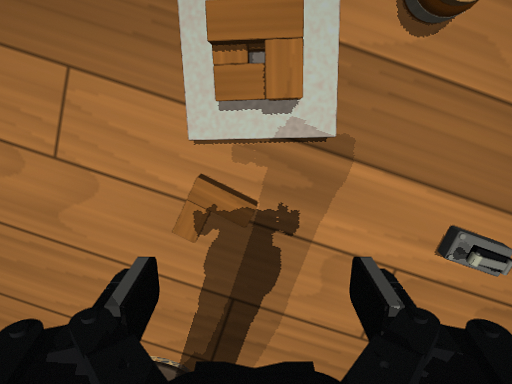

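Layer 3 is intact at (0.613,-0.0017). The fallen L is at pixel (215,210), centre (0.400,-0.005), with its corner towards +x+y. I'll grip limb 1 at yaw -9.2°.

>>> drive_tool([
  [[-11, 8, -20, -0.05], [-11, 8, -20, -0.05], [-11, 8, -20, -0.05], [-11, 8, -20, -0.05], [-11, 8, -20, -0.05], [-11, 8, -20, -0.05], [-11, 8, -20, -0.05], [-11, 8, -20, -0.05], [-11, 8, -20, -0.05], [-5, 0, -20, -0.02], [0, 0, -20, 0], [0, 0, 0, 0], [0, 0, 0, 0]],
])

```text
clock: 47.4
ee_pos: [0.3904, 0.01, 0.0759]
tool_rot: [-3.073, 0.315, -0.062]
wrist_force: [-0.6, 0.4, -0.0]
width: 0.0856
```

```bash
python3 - <<'E'
from look import *
s,c,T,P=look("w21");cc,a=bookend(c,T,P,(.4,-.005));print(grip(s,cc,a,1,1))
R=cv2.Rodrigues(s["tool_rot"])[0];print("toolz",R[:,2].round(3))
E
```

```text
t 47.4 tcp [0.3904 0.01   0.0759] yawx -11.8 w 0.0856 F [-0.59  0.42 -0.02]
L [ 0.3998 -0.0042] corner dir 36.3 [90. 90.] [0, 2057, 1944, 1451] z 0.0236
go mm [  5.6  13.6 -71.9] turn 0.054 tilt deg 3.74 q7 -1.95
[0.39597454 0.02366436]
toolz [ 0.045  0.047 -0.998]
```

>>> drive_tool([
  [[5, 13, -2, 0.03], [1, 1, -13, 0.02], [0, 0, -14, 0], [0, 0, -8, 0], [0, 0, 0, 0], [0, 0, 0, 0]],
])

```text
clock: 47.95
ee_pos: [0.4045, 0.0256, 0.0433]
tool_rot: [-3.078, 0.232, -0.079]
wrist_force: [-0.1, 0.2, -0.3]
width: 0.0854
```

```bash
python3 go.py .3960 .0237 -8.7 .004
```

```text
go mm [ -8.5  -1.9 -39.3] turn 0.0 tilt deg 4.27 q7 -1.98
```

>>> drive_tool([
  [[-8, -2, -4, 0], [0, 0, -12, 0], [0, 0, -12, 0], [0, 0, -9, 0], [0, 0, 0, 0], [0, 0, 0, 0]],
])

```text
clock: 48.45
ee_pos: [0.3967, 0.023, 0.0084]
tool_rot: [-3.077, 0.232, -0.088]
wrist_force: [0.7, -1.1, -0.9]
width: 0.0857
```

```bash
python3 go.py .3960 .0237 -8.7 .004
```

```text
go mm [-0.7  0.7 -4.4] turn 0.0 tilt deg 4.52 q7 -2.01
```

>>> drive_tool([
  [[-1, 1, -4, 0], [0, 0, 0, 0], [0, 0, 0, 0]],
])

```text
clock: 48.7
ee_pos: [0.3959, 0.0238, 0.0055]
tool_rot: [-3.077, 0.233, -0.091]
wrist_force: [-0.2, -0.4, -0.2]
width: 0.0854
```

>>> drive_tool([
  [[0, 0, 0, 0], [0, 0, 0, 0], [0, 0, 0, 0], [0, 0, 0, 0], [0, 0, 0, 0], [0, 0, 0, 0], [0, 0, 0, 0], [0, 0, 0, 0]],
], fingers=1)

```text
clock: 49.37
ee_pos: [0.3966, 0.0239, 0.0073]
tool_rot: [-3.077, 0.232, -0.095]
wrist_force: [0.1, -0.2, -1.0]
width: 0.035
```

>>> drive_tool([
  [[0, 0, 15, 0], [0, 0, 20, 0], [0, 0, 25, 0], [0, 0, 25, 0], [0, 0, 25, 0], [0, 0, 25, 0], [0, 0, 25, 0], [0, 0, 25, 0], [0, 0, 25, 0], [0, 0, 20, 0], [0, 0, 0, 0], [0, 0, 0, 0]],
])

```text
clock: 50.37
ee_pos: [0.3902, 0.0241, 0.2458]
tool_rot: [-3.078, 0.231, -0.082]
wrist_force: [0.4, 1.2, -1.6]
width: 0.035
```

```bash
python3 - <<'E'
from look import *
s,c,T,P=look("w22");held(s,c,T,P);rel(s,(.6,0),109.5,.1)
R=cv2.Rodrigues(s["tool_rot"])[0];print("toolz",R[:,2].round(3))
E
```

```text
t 50.37 tcp [0.3902 0.0241 0.2458] yawx -8.7 w 0.035 F [ 0.36  1.16 -1.59]
tool-frame far limb [32.8 26.9] [90.3 41.4] 89.8 top z -0.016 x [0.0133 0.0532] y [-0.0166  0.0699]
go mm [ 209.8  -24.1 -145.8] turn 2.062 tilt deg 4.34 q7 -1.82
toolz [ 0.057  0.05  -0.997]
```

>>> drive_tool([
  [[11, -2, 2, 0.114], [11, -2, 2, 0.114], [11, -2, 2, 0.114], [11, -2, 2, 0.114], [11, -2, 2, 0.114], [11, -2, 2, 0.114], [11, -2, 2, 0.114], [11, -2, 2, 0.114], [11, -2, 2, 0.114], [11, -2, 2, 0.114], [11, -2, 2, 0.114], [11, -2, 2, 0.114], [11, -2, 2, 0.114], [11, -2, 2, 0.114], [11, -2, 2, 0.114], [11, -2, 2, 0.114], [11, -2, 2, 0.114], [5, -2, 0, 0.114], [0, 0, 0, 0], [0, 0, 0, 0]],
])

```text
clock: 52.08
ee_pos: [0.576, -0.0138, 0.2415]
tool_rot: [-1.646, -2.575, 0.102]
wrist_force: [-0.5, 0.3, -1.6]
width: 0.0347
```

```bash
python3 - <<'E'
from look import *
s,c,T,P=look("w23");held(s,c,T,P);rel(s,(.5899,-.0187),109.5,.1243)
R=cv2.Rodrigues(s["tool_rot"])[0];print("toolz",R[:,2].round(3))
E
```

```text
t 52.08 tcp [ 0.576  -0.0138  0.2415] yawx 114.7 w 0.0347 F [-0.45  0.34 -1.58]
tool-frame far limb [32.9 27.4] [90.3 41.5] 89.9 top z -0.0159 x [0.0134 0.0533] y [-0.0163  0.0704]
go mm [  13.9   -4.9 -117.2] turn -0.091 tilt deg 6.14 q7 0.21
toolz [-0.106 -0.011 -0.994]
```

>>> drive_tool([
  [[6, -3, -10, -0.05], [6, -2, -13, -0.04], [2, 0, -13, 0], [0, 0, -13, 0], [0, 0, -13, 0], [0, 0, -13, 0], [0, 0, 0, 0], [0, 0, 0, 0]],
])

```text
clock: 52.8
ee_pos: [0.5849, -0.0182, 0.159]
tool_rot: [-1.779, -2.475, 0.101]
wrist_force: [0.2, -1.2, -2.0]
width: 0.0343
```

```bash
python3 go.py .5899 -.0187 109.5 .1243
```

```text
go mm [  5.   -0.5 -34.7] turn 0.018 tilt deg 6.51 q7 0.1
```

>>> drive_tool([
  [[5, 0, -5, 0.018], [0, 0, -8, 0], [0, 0, -8, 0], [0, 0, 0, 0], [0, 0, 0, 0]],
])

```text
clock: 53.22
ee_pos: [0.5909, -0.0178, 0.1376]
tool_rot: [-1.757, -2.494, 0.101]
wrist_force: [0.1, 0.1, -0.8]
width: 0.035
```

```bash
python3 - <<'E'
from look import *
s,c,T,P=look("w24");rel(s,(.5899,-.0187),109.5,.1243)
# plane of held top
hsv=cv2.cvtColor(c["color"],cv2.COLOR_BGR2HSV);h=P[...,2]
m=(h>s["ee_pos"][2]+.008)&(h<s["ee_pos"][2]+.026)&(hsv[...,1]>100)&(np.linalg.norm(P[...,:2]-(.612,-.002),axis=2)<.07)
q=P[m];A=np.c_[q[:,:2]-(.612,-.002),np.ones(len(q))];k=np.linalg.lstsq(A,q[:,2],rcond=None)[0];print("slope",k.round(4),len(q))
E
```

```text
t 53.22 tcp [ 0.5909 -0.0178  0.1376] yawx 109.6 w 0.035 F [ 0.08  0.06 -0.76]
go mm [ -1.   -0.9 -13.3] turn -0.001 tilt deg 6.38 q7 0.1
slope [-0.0383 -0.0417  0.1527] 28293
```

>>> drive_tool([
  [[-1, -1, -4, 0], [0, 0, -4, 0], [0, 0, 0, 0], [0, 0, 0, 0]],
])

```text
clock: 53.6
ee_pos: [0.59, -0.0191, 0.1295]
tool_rot: [-1.758, -2.494, 0.1]
wrist_force: [1.1, 0.1, -0.5]
width: 0.0345
```

>>> drive_tool([
  [[0, 0, -2, 0], [0, 0, 0, 0], [0, 0, 0, 0]],
])

```text
clock: 53.85
ee_pos: [0.5904, -0.0191, 0.1284]
tool_rot: [-1.759, -2.495, 0.099]
wrist_force: [-1.6, -1.0, 0.7]
width: 0.0347
```

>>> drive_tool([
  [[0, 0, -2, 0], [0, 0, 0, 0], [0, 0, 0, 0]],
])

```text
clock: 54.1
ee_pos: [0.5915, -0.0188, 0.1279]
tool_rot: [-1.76, -2.497, 0.097]
wrist_force: [-1.2, -1.1, 2.3]
width: 0.0344
```

>>> drive_tool([
  [[0, 0, -1, 0], [0, 0, 0, 0], [0, 0, 0, 0], [0, 0, 0, 0], [0, 0, 0, 0], [0, 0, 0, 0]],
], fingers=-0.4)

```text
clock: 54.6
ee_pos: [0.5914, -0.0188, 0.1258]
tool_rot: [-1.76, -2.496, 0.097]
wrist_force: [-0.3, -0.1, -0.0]
width: 0.0601
```

>>> drive_tool([
  [[0, 0, 8, 0], [0, 0, 15, 0], [0, 0, 20, 0], [0, 0, 25, 0], [0, 0, 25, 0], [-5, -5, 25, 0], [-8, -15, 15, -0.08], [-8, -15, 0, -0.08], [-8, -15, 0, -0.08], [-8, -15, 0, -0.08], [-8, -15, 0, -0.08], [-8, -10, 0, -0.08], [-8, 0, 0, -0.08], [0, 0, 0, -0.08], [0, 0, 0, -0.08], [0, 0, 0, -0.08], [0, 0, 0, 0]],
])

```text
clock: 56.02
ee_pos: [0.5257, -0.1111, 0.2764]
tool_rot: [-2.612, -1.562, 0.023]
wrist_force: [-0.2, -0.7, 0.5]
width: 0.0597
```

```bash
python3 - <<'E'
from look import *
s,c,T,P=look("w25");bookend(c,T,P,(.612,-.002),.141)
for n in("scene","side"):
    c=capture(n);P=cloud(c,cam2world(c));bookend(c,None,P,(.612,-.002),.141)
    cv2.imwrite(f"pics/{n}f.png",c["color"])
cv2.imwrite("pics/mf.png",np.hstack([cv2.resize(cv2.imread("pics/w25.png"),(400,300)),cv2.resize(cv2.imread("pics/scenef.png")[130:270,190:377],(400,300))]))
E
```

```text
t 56.02 tcp [ 0.5257 -0.1111  0.2764] yawx 61.7 w 0.0597 F [-0.21 -0.69  0.45]
L [ 0.5958 -0.0101] corner dir -99.1 [50. 90.] [1142, 1162, 577, 339] z 0.1406
L [ 0.6169 -0.0041] corner dir 153.7 [90. 94.] [45, 52, 0, 47] z 0.1399
L [ 0.6117 -0.0015] corner dir 153.3 [90. 96.] [51, 39, 0, 54] z 0.1401
```

View pics/mf.png

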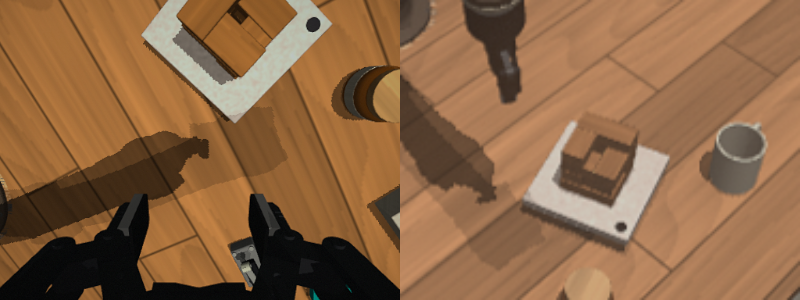

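Layer 4 is back on and the tower is square again in both fixed views. It had stood complete and released for over a second before the second click, and that press matched the first, so I won't click a third time, which would switch the mode back. The arm is clear, so I'm handing in.

```bash
python3 -c "
from plant import *
print(order.sign_off())"
```

```text
the job is handed in; nothing more can be done
None
```

I clicked the switch, piled the four oak bookends that were there (no fifth on the counter) in alternating directions on the board, clicked the switch again, and handed the job in at about 56 s.

- **Switch:** both presses went to a roller depth of about 10 mm at about 3.1 N, between the click and the overtravel limit. The lever angle could not be read directly. Afterwards a camera check showed the roller back at its rest height.
- **Knocked bookend:** the tower stood complete and released at 39.75 s, with the top piece's centre within about 1 mm of the board's middle. Around the second click the top bookend was knocked onto the counter. I found this in the check afterwards and put it back. I did not click a third time, because that would have put the turntable back into loading mode.
- **Final checks:**
  - **Tower top:** it is at the right height, 141 mm.
  - **Centre and direction:** the two fixed cameras put the top piece's centre about 1 and 5 mm from the board's middle, and its corner direction about 1° off.
  - **Missing check:** the last wrist view cut the tower off, so it gave no usable reading.
  - **Shop goods:** the mug and candle jar had not moved when checked after the second click. I did not re-measure them after re-placing the bookend.
- **Tool tilt:** the tool drifted to about 6° off vertical by the end. The re-placed bookend was therefore set down about 3° off level and settled flat when released.

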